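Index the riveting dial by its ratchet lever and unload the hinge bracket

TASK

Swing the ratchet lever back and forth until the dial has carried the one hinge bracket out from under the clear guard and its place on the dial stands square at the pointer on the robot's side of the base; the ratchet cannot turn back, so do not go past it, and turn the dial only with the lever. The bracket grips its two pins, so do not pull it straight up: rock it slowly, tipping one end clearly up while the other is still down on its pin, until it comes free, then stand it on its foot in the steel tray beside the two finished ones. Leave the dial at the pointer, and the finished brackets, spanner, oil can and padlock where they are.

Things in the scene. Friction and masses are not known exactly. Their poses are not given: they have to be found in the camera images.
- axis (a point): Centre of the rotary riveting fixture: the vertical axis about which dial and lever turn, at the height of the dial's upper face (60 mm above the bench). Its frame is that of the grey base plate (270 x 270 x 16 mm, bolted down): -x points to the steel pointer on the robot's side, z up.
- guard (a point): Centre of the clear guard plate's upper face, 140 mm above the bench; axes as the base. The plate is 155 (x) x 240 (y) x 5 mm and covers the dial from 20 mm on the robot's side of the axis to 135 mm beyond it; a bracket under it cannot be lifted out. Four steel posts carry it, their caps 4 mm above it. The bay on the robot's side is open.
- press (a point): Foot of the grey rivet press column, on the bench 185 mm from the axis at +60 degrees (counter-clockwise from the base's x axis). Its head and cylinder reach over the dial to 80 mm from the axis, to 370 mm above the bench. Only to be kept clear of.
- bay (a point): The place, on the base, where the bracket's nest must come to stand: 80 mm from the axis on the robot's side (along the base's -x), at dial-face height, in line with the pointer, a small upright steel block with a finger pointing inwards, 141 to 113 mm from the axis, up to 58 mm above the bench.
- nest (a point): Middle of the nest that carries the bracket, on the dial's upper face, 80 mm from the axis; it turns with the dial. It starts under the guard, 100 to 190 degrees short of the bay. Each of the dial's six alike nests has two pins, 8 mm thick and 13 mm tall, 25 mm either side of its middle along the tangent. Lines on the dial's rim mark the nests.
- dial: The dial: aluminium disc of 224 mm, 12 mm thick, with a 24-tooth steel ratchet wheel of 236 mm below it. Origin on the axis at the disc's underside, 48 mm above the bench; z up; x axis through the bracket's nest. It turns only clockwise seen from above, against about 1.1 N m, and stays where it is left.
- lever (a joint): Ratchet lever's angle, rad: 0 mid-swing, stops at -0.45 and +0.45. Growing = clockwise seen from above = driving stroke: after up to 0.26 of free play the dial follows one to one. Falling = return, dial stays. A notch is 0.262; each full swing there and back gains three. At 0 the lever lies 122 degrees clockwise of the base's x axis.
- handle (a point): Middle of the lever's grip, 88 mm above the bench, 215 mm from the axis: an upright round black grip, 26 mm thick, from 48 to 113 mm above the bench, on the end of the flat lever bar (19 to 28 mm above the bench). Take it from above. It needs about 2 N to swing and 7 N to drive the dial, and stays where it is left.
- bracket: Hinge bracket on the dial, plain steel, about 0.36 kg. Foot 40 (x) x 80 (y) x 8 mm with two 10 mm holes at y = +/-25; upright lug in the middle 12 mm thick (x), 40 wide (y), rounded top 60 mm up. Origin: centre of the foot's underside, z up; y along the dial's tangent. Sprung pins drag 11 to 15 N on each hole until that end has risen 7 mm.
- end_a (a point): Centre of the bracket's hole at y = +25 mm, at the underside. The pins end 13 mm above the dial's face.
- end_b (a point): Centre of the bracket's hole at y = -25 mm, at the underside.
- tray: Open steel parts tray, 270 (x) x 190 (y) x 34 mm high, walls and floor 4 mm, fixed. Origin: centre of its underside on the bench. Two finished brackets stand in its +x half; its -x half is free.
- done_a: Finished bracket, like the other, standing in the tray near x = +100 mm, foot along the tray's y.
- done_b: Finished bracket, like the other, standing in the tray near x = +45 mm, foot along the tray's y.
- spanner: Open-ended spanner lying on the bench, right of the robot (bystander).
- oil_can: Aluminium can, 60 mm across, 150 mm high, on the bench to the right (bystander).
- padlock: Brass padlock lying on the bench, beyond the tray (bystander).

How it is judged (in metres and radians):
On the way, in this order (a step that is already met when the one before it is completed fails the run):
1. driven by the lever, the dial has brought the bracket to the pointer, still down on its pins (horizontal distance between nest and bay below 0.007 m and horizontal distance between bracket and nest below 0.005 m and z of bracket in the frame of dial below 0.015 m and velocity of joint dial below 0.05 rad/s), for 0.2 s.
2. the bracket is rocked slowly: tipped by more than 3.5 degrees with one end still within 4 mm of the dial (angle between the z axis of bracket and the z axis of dial, either way round above 0.061 rad and z of any of end_a, end_b in the frame of dial below 0.016 m and horizontal distance between nest and bay below 0.007 m), for 0.25 s.
3. both ends are clear of the pins, the nest still at the pointer (z of each of end_a, end_b in the frame of dial above 0.026 m and horizontal distance between nest and bay below 0.007 m), for 0.04 s.
At the end, for the whole second after the job is handed in: The bracket stands upright (within 6 degrees) and at rest on the tray's floor, its centre at least 20 mm inside the tray's walls, and the nest it came from stands within 7 mm (5 degrees) of its place at the pointer (x of bracket in the frame of tray between -0.11 and 0.11 m and y of bracket in the frame of tray between -0.07 and 0.07 m and z of bracket in the frame of tray between -0.002 and 0.01 m and angle between bracket's own z axis and vertical below 0.1 rad and linear speed of bracket below 0.02 m/s and horizontal distance between nest and bay below 0.007 m and velocity of joint dial below 0.05 rad/s); the robot touches nothing.
It fails at once if the bracket is pushed or pulled while its nest is not at the pointer (more than 12 mm off) (contact force between the fingers and bracket above 8 N and horizontal distance between nest and bay above 0.012 m).
It fails at once if the dial is turned by pushing on the dial itself (contact force between the fingers and dial above 10 N).
It fails at once if a finished bracket is shifted by more than 15 mm or tipped over (distance of any of done_a, done_b from where it was at the start of the episode above 0.015 m or angle between any of done_a, done_b's own z axis and vertical above 0.3 rad).
It fails at once if the spanner, oil can or padlock is shifted by more than 20 mm (distance of any of spanner, oil_can, padlock from where it was at the start of the episode above 0.02 m).
It also fails if it takes over 67 s, if anything falls off the work surface, if the arm or the gripper's body presses on something with over 40 N, if the wrist force passes 120 N, or if a joint passes its speed limit or range.

ROBOT

A 6-joint arm with a two-finger parallel gripper is mounted at the origin on the work surface. World frame = base frame: x ahead of the robot, y to its left, z up, the work surface at z = 0. Lengths are in m, angles in degrees, forces in N, time in s.
With the tool pointing down it reaches from about 0.35 to 0.725 m from the base axis. Payload 6 kg.
Tool frame: the origin (TCP) lies midway between the tips of the shut fingers; the grasp point (between the pads) lies bot.grasp_offset behind it (bot.grasp_offset is the distance from the TCP to the grasp point, in m); x points along the fingers, y is the direction in which the jaws open and shut, and the axes are right-handed (so a half turn about x gives the same grasp; the last joint's range is limited). The gripper opens to 85 mm and grips with 20 to 120 N. Pads are 22 mm wide; open, the fingers measure 114 mm over their backs; the gripper's body (76 mm by 85 mm) begins 54 mm behind the grasp point. The pads swing forward as they close: fully open they stand 13 mm farther back than shut.
Start: joints at [-46.541, 2.303, 4.859, 0, -92.561, -19.12], TCP at [0.247, -0.547, 0.231] pointing down, gripper open.
Joint ranges: [-146.85, 146.85], [-73.84, 115.35], [-62.03, 85.46], [-188.31, 113.3], [-161.28, -10.13], [-171.36, 171.36]. Speed limits (degrees/s): [147.25, 147.25, 172.46, 180, 180, 180].

INTERFACE

Orientations are given as [roll, pitch, yaw] about the fixed x, y, z axes, in that order (R = Rz(yaw) Ry(pitch) Rx(roll)).
In Python, from station import bot gives the robot as it stands. The module is installed in compiled form; this text tells all that it offers.
- The arm moves only by the tool jog_arm, never from a script. Its argument "plan" is a list of rows, each an object of numbers: "x", "y", "z": the shift along the tool's x, y, z in mm; "spin": the turn about the tool's x in rad; "fingers": the closure, from 0 (fully open) to 1 (shut). In form: [{"x": .., "y": .., "z": .., "spin": .., "fingers": ..}, ...]. A call has 1 to 10 rows; each row shifts and turns the commanded pose from where the row before left it, along the tool's axes as they then stand; what a row does not reach is not made up. A row lasts 1/10 s, in which the tool goes at most 50 mm and 8.59 degrees, less where a joint would pass 70% of its speed; a pose out of reach is approached as far as the arm can. A call is refused whole if a number of a shift passes 50 or a number of a turn 0.15, either way. A call with a gripper value outside its range is refused whole. The fingers move at their own pace and stop on an object; the grip force is fixed at half the most. Time passes only in rows, so rows that do not move let the fingers close. It gives the time, the measured TCP pose, the force and the opening at its end, in the units of the state.
- bot.state(): the state, without advancing time (a new reading comes with each control period).
- bot.grab_frame(name): name is "scene" or "top" or "wrist"; returns a dict with "img" (480x640x3 uint8, red, green, blue), "z_map" (480x640 float32, m along the optical axis (not along the pixel's ray), 0 where there is no reading), "K" (3x3 intrinsics, pixels), "rvec" (rotation vector, rad) and "tvec" (3), from world to camera coordinates, as OpenCV has them. Camera axes: x right, y down, z forward; pixel columns grow to the right and rows downward; lengths in m; the calibration is good to about 2 mm. A picture is of the moment at which its call begins.
- bot.finish_job(): hands the job in, once; it reports no verdict.
The state is a dict: "time": time; "q": joint angles; "joint_vel": joint speeds; "effort": joint torques, N m; "tcp_pos": TCP position; "tcp_rot": TCP orientation; "force": force on the tool from outside, world axes, zero at the start; "ft_torque": the same for the moment, N m; "width": finger opening in m.
Only numpy, scipy, OpenCV 4.12 (cv2) and the standard library are available. Lean on these libraries where they do the work, as an engineer would, in place of code of your own. Each camera call takes 0.05 s, during which the arm holds its last target.

## Working session

There is one attempt and no reset: what is moved stays moved. The work goes in short steps, Python scripts to look and compute and a tool call to move; the robot and the scene stay as the last step left them, time stands still between calls to the robot, and variables do not carry over. Pictures are saved under pics/ and viewed, and the job is handed in when it is done.

Besides the shell and the picture viewer there is one more tool, called after "Call:" in YAML: its name, and indented under it one key for each argument. jog_arm: Moves the arm, as the interface text tells. Its arguments: {"type":"object","properties":{"plan":{"type":"array","items":{"type":"object","properties":{"x":{"type":"number"},"y":{"type":"number"},"z":{"type":"number"},"spin":{"type":"number"},"fingers":{"type":"number"}}}}},"required":["plan"]}

```bash
mkdir -p pics; cat > h.py <<'E'
import numpy as np, cv2
from station import bot
def grab(n):
    f=bot.grab_frame(n); R=cv2.Rodrigues(np.array(f["rvec"],float))[0]; f["R"]=R; f["t"]=np.array(f["tvec"],float).ravel(); f["K"]=np.array(f["K"]); return f
def ray(f,u,v):
    d=f["R"].T@np.linalg.inv(f["K"])@np.array([u,v,1.]); c=-f["R"].T@f["t"]; return c,d
def onz(f,u,v,z):
    c,d=ray(f,u,v); return c+d*(z-c[2])/d[2]
def proj(f,P):
    p=f["K"]@(f["R"]@np.array(P,float)+f["t"]); return p[:2]/p[2]
def cloud(f):
    v,u=np.mgrid[:480,:640]; z=f["z_map"]; K=f["K"]
    p=np.stack([(u-K[0,2])/K[0,0]*z,(v-K[1,2])/K[1,1]*z,z],-1)
    w=(p-f["t"])@f["R"]; w[z==0]=np.nan; return w
def save(f,n): cv2.imwrite(f"pics/{n}.png",cv2.cvtColor(f["img"],cv2.COLOR_RGB2BGR))
E
python3 - <<'E'
from h import *
print(bot.state(), bot.grasp_offset)
for n in ("scene","top","wrist"):
    f=grab(n); save(f,n+"0"); print(n,(-f["R"].T@f["t"]).round(3),f["R"][2].round(2))
E
```

```text
{'time': 0.0, 'q': array([-4.65430344e+01,  2.33745190e+00,  4.80163372e+00, -2.67510914e-02,
       -9.25611857e+01, -1.91195055e+01]), 'joint_vel': array([-0.07143873, -0.20744709, -0.05339149, -0.02492964,  0.02720076,
       -0.05897296]), 'effort': array([-1.04641458e-03, -3.68205929e+01,  3.47413409e+01,  6.93239674e+00,
       -5.52116748e-03,  1.82796711e-07]), 'tcp_pos': array([ 0.24720427, -0.54634545,  0.23028349]), 'tcp_rot': array([ 93.71559841,  89.8993819 , 118.05423135]), 'force': array([-0.35410713, -0.09789154,  0.69793025]), 'ft_torque': array([ 0.03786981,  0.04217572, -0.02270992]), 'width': 0.08552509623675052} 0.0187
scene [1.519 0.139 0.776] [-0.82 -0.17 -0.55]
top [ 0.436 -0.048  1.332] [ 0.09 -0.01 -1.  ]
wrist [ 0.182 -0.577  0.373] [ 0.25  0.12 -0.96]
```

View pics/top0.png

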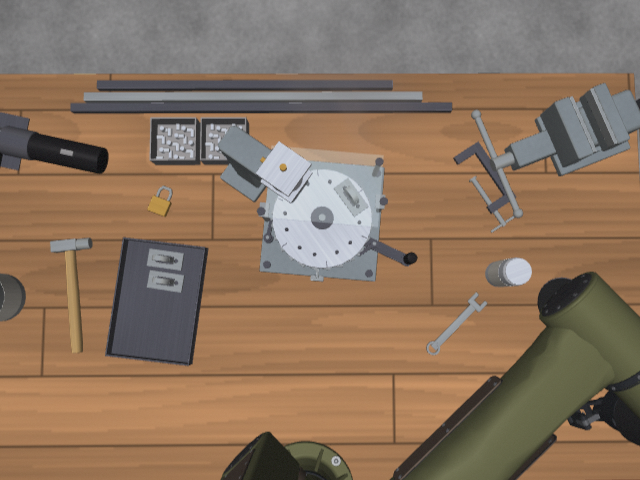

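View pics/scene0.png

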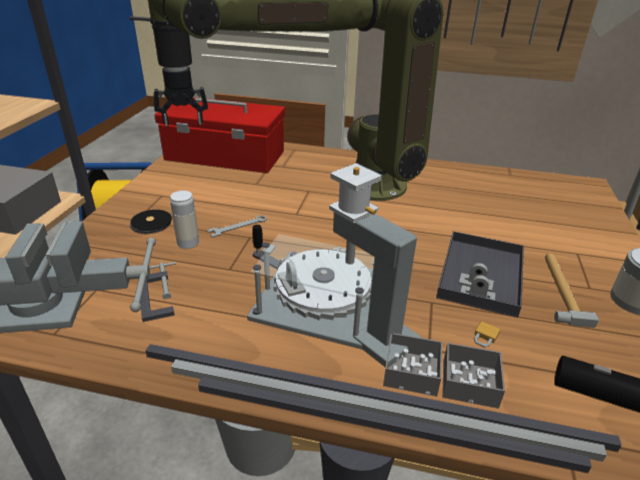

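View pics/wrist0.png

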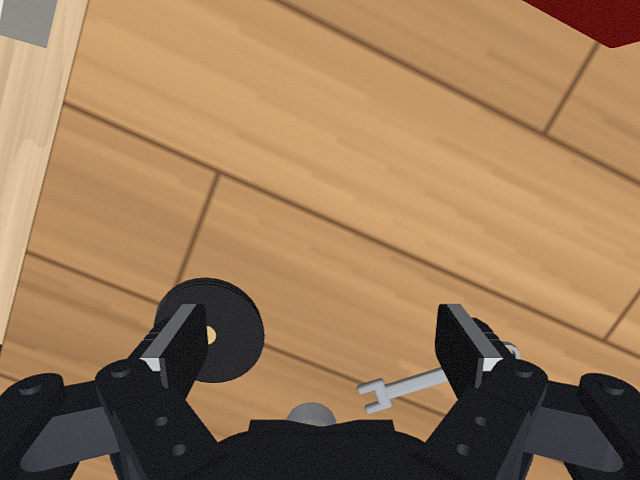

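```bash
python3 - <<'E'
from h import *
f=grab("top"); im=f["img"]
c=im[140:300,220:430]; cv2.imwrite("pics/z1.png",cv2.cvtColor(cv2.resize(c,None,fx=3.8,fy=3.7,interpolation=cv2.INTER_CUBIC)[:600,:800],cv2.COLOR_RGB2BGR))
w=cloud(f)
for u,v in [(322,218),(410,258),(350,196),(317,277),(288,245),(264,270),(376,275)]: print(u,v,w[v,u].round(3))
print(f["K"])
E
```

```text
322 218 [ 0.602 -0.041  0.141]
410 258 [ 0.519 -0.23   0.11 ]
350 196 [ 0.649 -0.101  0.139]
317 277 [ 0.481 -0.029  0.063]
288 245 [0.553 0.036 0.058]
264 270 [0.5   0.094 0.012]
376 275 [ 0.487 -0.167 -0.007]
[[570.28733883   0.         331.45078184]
 [  0.         570.28733883 247.01086861]
 [  0.           0.           1.        ]]
```

View pics/z1.png

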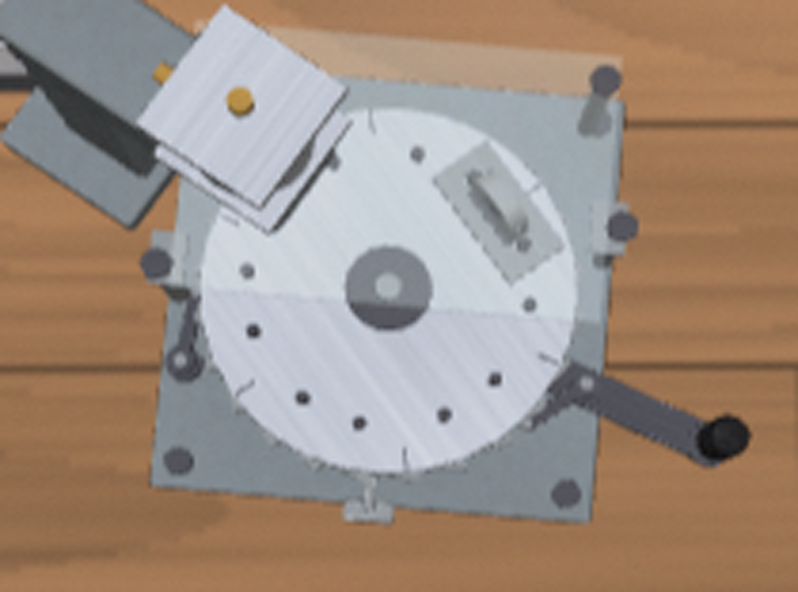

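```bash
python3 - <<'E'
from h import *
f=grab("top")
def P(u,v,z): return onz(f,u/3.8+220-.37,v/3.7+140-.37,z)[:2]
# dial edge by threshold, open half
g=f["img"].astype(int); m=((g.min(2)>175)).astype(np.uint8)
pts=[]
import math
c0=np.array([0.594,-0.036])
for a in np.radians(np.r_[170:300:2, -60:30:2]):
    prof=[]
    rs=np.arange(.09,.13,.0005)
    for r in rs:
        u,v=proj(f,[c0[0]+r*math.cos(a),c0[1]+r*math.sin(a),.06]); prof.append(f["img"][int(round(v)),int(round(u))].mean())
    prof=np.convolve(prof,np.ones(5)/5,'same'); d=np.diff(prof); d[:5]=0;d[-5:]=0
    k=d.argmin(); pts.append(c0+rs[k]*np.array([math.cos(a),math.sin(a)]))
pts=np.array(pts)
# robust circle fixed r
from scipy.optimize import least_squares
s=least_squares(lambda p:np.hypot(*(pts-p[:2]).T)-p[2],[*c0,.112],loss='soft_l1',f_scale=.001); print("dial",s.x)
print("hub",P(388,288,.063))
c=s.x[:2]
B=[P(155,485,.016),P(590,520,.016),P(622,100,.016)]; print("base",B)
e1=B[0]-B[1]; print("yaw from y-edge",math.degrees(math.atan2(-e1[0],e1[1])), "x-edge",math.degrees(math.atan2(*(B[2]-B[1])[::-1])), "ctr",(B[0]+B[2])/2)
pt=P(371,487,.058); print("pointer",pt,math.degrees(math.atan2(*(c-pt)[::-1])))
def ang(p): d=p-c; return math.degrees(math.atan2(d[1],d[0])),np.hypot(*d)
for n,q in dict(m1=(405,458),m2=(548,358),m3=(535,187),m4=(372,120),m6=(245,387)).items(): print(n,ang(P(*q,.06)))
print("bracket foot ctr",ang((P(432,180,.068)+P(565,247,.068)+P(488,143,.068)+P(513,285,.068))/4))
# pins
for a,b in [((303,398),(359,423)),((444,415),(494,379)),((247,271),(253,330))]:
    print("pins",ang((P(*a,.073)+P(*b,.073))/2))
h=P(723,437,.113); print("handle",h,ang(h)); 
w=cloud(f); hh=w[250:268,400:420].reshape(-1,3); hh=hh[(hh[:,2]>.1)]; print(np.median(hh,0),len(hh))
E
```

```text
dial [ 0.60405607 -0.04949567  0.10004485]
hub [ 0.61438998 -0.04018126]
base [array([0.49773077, 0.10198452]), array([ 0.47459434, -0.16196162]), array([ 0.74077465, -0.18497872])]
yaw from y-edge -5.009507571143857 x-edge -4.942177396147922 ctr [ 0.61925271 -0.0414971 ]
pointer [ 0.4939267  -0.02967941] -10.200435222423412
m1 (-179.84240431598857, np.float64(0.09280602627433489))
m2 (-110.89425825008813, np.float64(0.09099966327255653))
m3 (-47.16788724251347, np.float64(0.10686266176719315))
m4 (9.15817470307461, np.float64(0.11601920408511932))
m6 (117.73381963423422, np.float64(0.10599869652406527))
bracket foot ctr (-45.94557162822143, np.float64(0.07889093186507996))
pins (146.6118461522207, np.float64(0.0777168936163476))
pins (-146.53349269173253, np.float64(0.0684895541238102))
pins (88.9222411617212, np.float64(0.0900679737293968))
handle [ 0.51945012 -0.22933602] (-115.19465583406601, np.float64(0.19874788043269512))
[ 0.51911939 -0.23195687  0.11004563] 104
```

```bash
python3 - <<'E'
from h import *
import math
from scipy.optimize import least_squares
f=grab("top")
def P(u,v,z): return onz(f,u/3.8+220-.37,v/3.7+140-.37,z)[:2]
pins=np.array([P(*q,.073) for q in [(303,398),(359,423),(444,415),(494,379),(247,271),(253,330),(418,153),(530,305)]])
s=least_squares(lambda p:np.hypot(*(pins-p[:2]).T)-p[2],[.617,-.04,.084]);print(s.x,s.fun.round(4))
c=s.x[:2]
def ang(p): d=p-c; return round(math.degrees(math.atan2(d[1],d[0])),2),round(np.hypot(*d),4)
for q in [(405,458),(548,358),(535,187),(372,120),(245,387)]: print("mark",ang(P(*q,.06)))
for i in (0,2,4): print("pins",ang((pins[i]+pins[i+1])/2))
print("br",ang((P(432,180,.068)+P(565,247,.068)+P(488,143,.068)+P(513,285,.068))/4))
print("pointer",ang(P(371,487,.058)),ang(P(369,510,.058)))
h=P(723,437,.113); print("handle",ang(h),h)
# tray: rim corners (full image px)
for z in (.034,):
    C=[onz(f,u,v,z)[:2] for u,v in [(125,238),(207,247),(192,364),(107,355)]]; print(np.array(C).round(4), np.mean(C,0))
w=cloud(f)
for u,v in [(165,255),(165,281)]: print(w[v-6:v+7:3,u-14:u+15:7].round(3)[...,2])
E
```

```text
[ 0.61356754 -0.04053386  0.08353846] [-0.      0.0003  0.0002 -0.0005 -0.0001 -0.0002  0.0001  0.0001]
mark (-174.85, np.float64(0.1027))
mark (-114.06, np.float64(0.1029))
mark (-54.13, np.float64(0.1078))
mark (5.17, np.float64(0.1055))
mark (124.74, np.float64(0.1033))
pins (155.56, np.float64(0.0817))
pins (-144.96, np.float64(0.0814))
pins (95.51, np.float64(0.0815))
br (-55.37, np.float64(0.0798))
pointer (174.82, np.float64(0.1201)) (174.83, np.float64(0.1341))
handle (-116.5, np.float64(0.211)) [ 0.51945012 -0.22933602]
[[0.573  0.4088]
 [0.5516 0.2219]
 [0.2886 0.2518]
 [0.3098 0.4421]] [0.4307552  0.33115573]
[[0.015 0.005 0.004 0.001 0.003]
 [0.009 0.013 0.018 0.011 0.004]
 [0.005 0.018 0.009 0.013 0.011]
 [0.011 0.061 0.057 0.029 0.011]
 [0.012 0.051 0.059 0.018 0.008]]
[[0.012 0.013 0.01  0.012 0.016]
 [0.009 0.065 0.017 0.013 0.011]
 [0.014 0.069 0.062 0.029 0.01 ]
 [0.009 0.017 0.059 0.024 0.012]
 [0.012 0.009 0.012   nan 0.011]]
```

```bash
cat >> h.py <<'E'
from scipy.spatial.transform import Rotation as Ro
import math
C=np.array([.6136,-.0405]); BY=-5.1
def Rt(s=None):
    s=s or bot.state(); return Ro.from_euler('xyz',s["tcp_rot"],degrees=True).as_matrix()
def wrap(a): return (a+90)%180-90
def plan(p,jaw=None):
    """offset (mm, tool axes) to world p; spin (rad) to bring jaw axis to world angle jaw(deg), shift given in current axes"""
    s=bot.state(); R=Rt(s); d=R.T@(np.array(p)-s["tcp_pos"])*1000
    print("t",round(s["time"],2),"tcp",s["tcp_pos"].round(4),"F",s["force"].round(1),"w",round(s["width"],4),"q",s["q"].round(0))
    print("R cols x,y,z",R.T.round(3).tolist(),"jaw",round(math.degrees(math.atan2(R[1,1],R[0,1])),2))
    print("shift",d.round(1))
    if jaw is not None:
        a=wrap(jaw-math.degrees(math.atan2(R[1,1],R[0,1]))); print("world turn deg",round(a,2)," spin rad",round(-math.radians(a),3)) # x down => spin=-turn
E
python3 -c "
from h import *
plan([.518,-.232,.23],-116.5+90)"
```

```text
t 0.3 tcp [ 0.2473 -0.5466  0.2309] F [ 0.5 -0.2 -0.8] w 0.0852 q [-47.   2.   5.  -0. -93. -19.]
R cols x,y,z [[-0.0, 0.001, -1.0], [-0.412, 0.911, 0.001], [0.911, 0.412, -0.0]] jaw 114.34
shift [  1.  175.  376.3]
world turn deg 39.16  spin rad -0.684
```

Call:
jog_arm:
  plan:
    - {"y": 17.5, "z": 37.6}
    - {"y": 17.5, "z": 37.6}
    - {"y": 17.5, "z": 37.6}
    - {"y": 17.5, "z": 37.6}
    - {"y": 17.5, "z": 37.6}
    - {"y": 17.5, "z": 37.6}
    - {"y": 17.5, "z": 37.6}
    - {"y": 17.5, "z": 37.6}
    - {"y": 17.5, "z": 37.6}
    - {"y": 17.5, "z": 37.6}

```text
$.plan[0]: bad value
```

Call:
jog_arm:
  plan:
    - {"spin": -0.137}
    - {"spin": -0.137}
    - {"spin": -0.137}
    - {"spin": -0.137}
    - {"spin": -0.136}
    - {}

```text
$.plan[0]: bad value
```

```bash
python3 -c "
from h import *
plan([.518,-.232,.07],-116.5+90)
f=grab('wrist');save(f,'w1')
print(proj(f,[.518,-.232,.113]))"
```

```text
t 0.3 tcp [ 0.2473 -0.5466  0.2309] F [ 0.5 -0.2 -0.8] w 0.0852 q [-47.   2.   5.  -0. -93. -19.]
R cols x,y,z [[-0.0, 0.001, -1.0], [-0.412, 0.911, 0.001], [0.911, 0.412, -0.0]] jaw 114.34
shift [161.  174.9 376.3]
world turn deg 39.16  spin rad -0.684
[501.19915733 607.01305344]
```

View pics/w1.png

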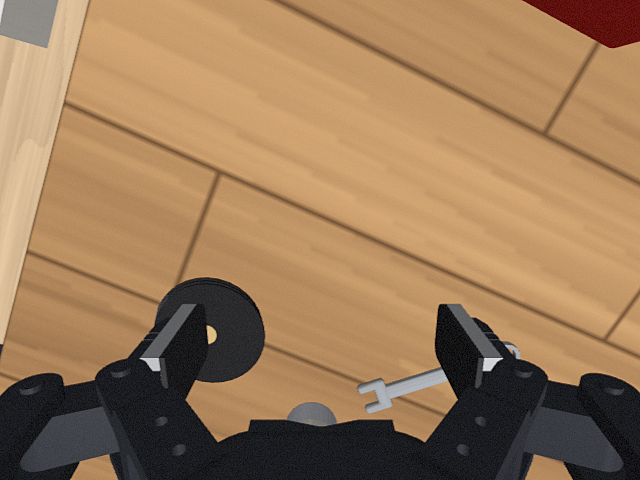

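All fields are required; the arm has not moved. I'll repeat the move with full rows.

Call:
jog_arm:
  plan:
    - {"x": 0, "y": 17.5, "z": 37.6, "spin": 0, "fingers": 0}
    - {"x": 0, "y": 17.5, "z": 37.6, "spin": 0, "fingers": 0}
    - {"x": 0, "y": 17.5, "z": 37.6, "spin": 0, "fingers": 0}
    - {"x": 0, "y": 17.5, "z": 37.6, "spin": 0, "fingers": 0}
    - {"x": 0, "y": 17.5, "z": 37.6, "spin": 0, "fingers": 0}
    - {"x": 0, "y": 17.5, "z": 37.6, "spin": 0, "fingers": 0}
    - {"x": 0, "y": 17.5, "z": 37.6, "spin": 0, "fingers": 0}
    - {"x": 0, "y": 17.5, "z": 37.6, "spin": 0, "fingers": 0}
    - {"x": 0, "y": 17.5, "z": 37.6, "spin": 0, "fingers": 0}
    - {"x": 0, "y": 17.5, "z": 37.6, "spin": 0, "fingers": 0}

```text
time: 1.35
tcp_pos: [0.5186, -0.2307, 0.2315]
tcp_rot: [-20.0, 90.0, 4.4]
force: [0.7, -0.6, -0.2]
width: 0.0854
```

Call:
jog_arm:
  plan:
    - {"x": 0, "y": 0, "z": 0, "spin": -0.137, "fingers": 0}
    - {"x": 0, "y": 0, "z": 0, "spin": -0.137, "fingers": 0}
    - {"x": 0, "y": 0, "z": 0, "spin": -0.137, "fingers": 0}
    - {"x": 0, "y": 0, "z": 0, "spin": -0.137, "fingers": 0}
    - {"x": 0, "y": 0, "z": 0, "spin": -0.136, "fingers": 0}
    - {"x": 0, "y": 0, "z": 0, "spin": 0, "fingers": 0}

```text
time: 1.95
tcp_pos: [0.5177, -0.2322, 0.2312]
tcp_rot: [69.9, 90.0, 133.5]
force: [0.0, 0.3, 0.9]
width: 0.0853
```

```bash
python3 -c "
from h import *
plan([.518,-.232,.07],-116.5+90)
f=grab('wrist');save(f,'w2')
print(proj(f,[.518,-.232,.113]))"
```

```text
t 1.95 tcp [ 0.5177 -0.2322  0.2312] F [0.  0.3 0.9] w 0.0853 q [ -4.  -3.  -0.  -0. -93. -23.]
R cols x,y,z [[-0.0, 0.0, -1.0], [-0.896, 0.445, 0.0], [0.445, 0.896, 0.0]] jaw 153.6
shift [161.2  -0.2   0.3]
world turn deg -0.1  spin rad 0.002
[320.72463592 234.48367812]
```

View pics/w2.png

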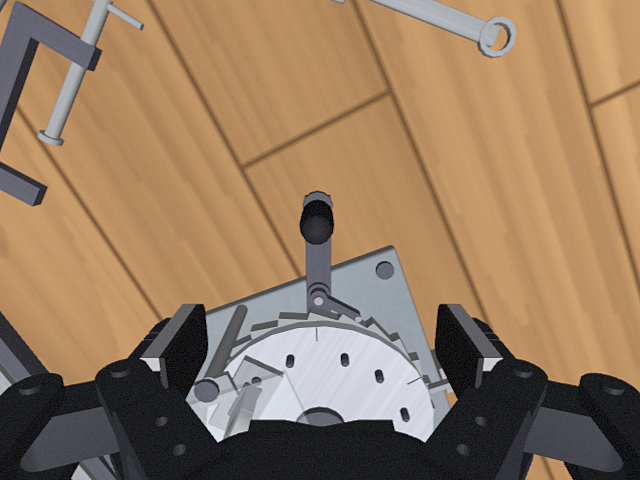

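Call:
jog_arm:
  plan:
    - {"x": 40, "y": 0, "z": -2, "spin": 0, "fingers": 0}
    - {"x": 40, "y": 0, "z": 0, "spin": 0, "fingers": 0}
    - {"x": 40, "y": 0, "z": 0, "spin": 0, "fingers": 0}
    - {"x": 40, "y": 0, "z": 0, "spin": 0, "fingers": 0}
    - {"x": 0, "y": 0, "z": 0, "spin": 0, "fingers": 1}
    - {"x": 0, "y": 0, "z": 0, "spin": 0, "fingers": 1}
    - {"x": 0, "y": 0, "z": 0, "spin": 0, "fingers": 1}
    - {"x": 0, "y": 0, "z": 0, "spin": 0, "fingers": 1}
    - {"x": 0, "y": 0, "z": 0, "spin": 0, "fingers": 1}
    - {"x": 0, "y": 0, "z": 0, "spin": 0, "fingers": 1}

```text
time: 3.0
tcp_pos: [0.5185, -0.2345, 0.0745]
tcp_rot: [-80.4, 89.7, -16.9]
force: [0.6, 1.0, 6.9]
width: 0.0238
```

```bash
python3 -c "
from h import *
plan([.518,-.232,.07],-116.5+90)
s=bot.state();d=s['tcp_pos'][:2]-C;print(np.hypot(*d),math.degrees(math.atan2(d[1],d[0])))
f=grab('scene');save(f,'s1')
f=grab('wrist');save(f,'w3')
"
```

```text
t 3.0 tcp [ 0.5185 -0.2345  0.0745] F [0.6 1.  6.9] w 0.0238 q [ -4.  -0. -14.   0. -76. -22.]
R cols x,y,z [[0.005, -0.001, -1.0], [-0.895, 0.446, -0.005], [0.446, 0.895, 0.001]] jaw 153.53
shift [4.5 1.6 2. ]
world turn deg -0.03  spin rad 0.001
0.21601293961124943 -116.10779783123458
```

View pics/w3.png

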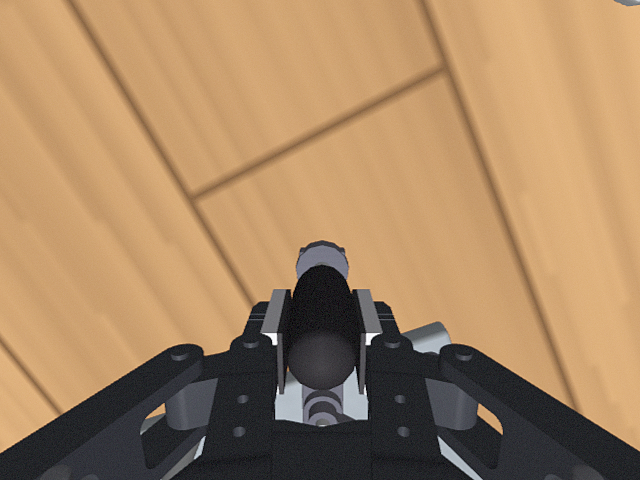

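Call:
jog_arm:
  plan:
    - {"x": 0, "y": -17, "z": 0.67, "spin": -0.079, "fingers": 1}
    - {"x": 0, "y": -17, "z": 0.67, "spin": -0.079, "fingers": 1}
    - {"x": 0, "y": -17, "z": 0.67, "spin": -0.079, "fingers": 1}
    - {"x": 0, "y": 0, "z": 0, "spin": 0, "fingers": 1}

```text
time: 3.5
tcp_pos: [0.568, -0.2518, 0.0745]
tcp_rot: [-94.2, 89.7, -16.9]
force: [1.5, 1.1, 6.6]
width: 0.024
```

```bash
cat >> h.py <<'E'
def lev():
    s=bot.state();d=s['tcp_pos'][:2]-C;R=Rt(s);print("t",round(s["time"],2),"r",round(np.hypot(*d),4),"ang",round(math.degrees(math.atan2(d[1],d[0])),2),"jaw",round(math.degrees(math.atan2(R[1,1],R[0,1])),2),"F",s["force"].round(1),"w",round(s["width"],4),"z",s["tcp_pos"][2].round(4))
E
python3 -c "
from h import *
lev()"
```

```text
t 3.5 r 0.2161 ang -102.18 jaw 167.26 F [1.5 1.1 6.6] w 0.024 z 0.0745
```

Call:
jog_arm:
  plan:
    - {"x": 0, "y": 18.5, "z": 0.8, "spin": 0.086, "fingers": 1}
    - {"x": 0, "y": 18.5, "z": 0.8, "spin": 0.086, "fingers": 1}
    - {"x": 0, "y": 18.5, "z": 0.8, "spin": 0.086, "fingers": 1}
    - {"x": 0, "y": 18.5, "z": 0.8, "spin": 0.086, "fingers": 1}
    - {"x": 0, "y": 18.5, "z": 0.8, "spin": 0.086, "fingers": 1}
    - {"x": 0, "y": 18.5, "z": 0.8, "spin": 0.086, "fingers": 1}
    - {"x": 0, "y": 18.5, "z": 0.8, "spin": 0.086, "fingers": 1}
    - {"x": 0, "y": 18.5, "z": 0.8, "spin": 0.086, "fingers": 1}
    - {"x": 0, "y": 18.5, "z": 0.8, "spin": 0.086, "fingers": 1}
    - {"x": 0, "y": 18.5, "z": 0.8, "spin": 0.086, "fingers": 1}

```text
time: 4.5
tcp_pos: [0.4238, -0.1428, 0.0745]
tcp_rot: [-55.6, 89.6, -28.0]
force: [4.5, -5.5, 4.7]
width: 0.0239
```

```bash
python3 -c "
from h import *
lev()
f=grab('top');save(f,'t2')
cv2.imwrite('pics/z2.png',cv2.cvtColor(cv2.resize(f['img'][140:300,220:430],None,fx=3.8,fy=3.7,interpolation=cv2.INTER_CUBIC),cv2.COLOR_RGB2BGR))
lev()"
```

```text
t 4.5 r 0.2156 ang -151.67 jaw 117.6 F [ 4.5 -5.5  4.7] w 0.0239 z 0.0745
t 4.55 r 0.2156 ang -152.23 jaw 117.37 F [-6.8  0.3  8.7] w 0.0242 z 0.0745
```

View pics/z2.png

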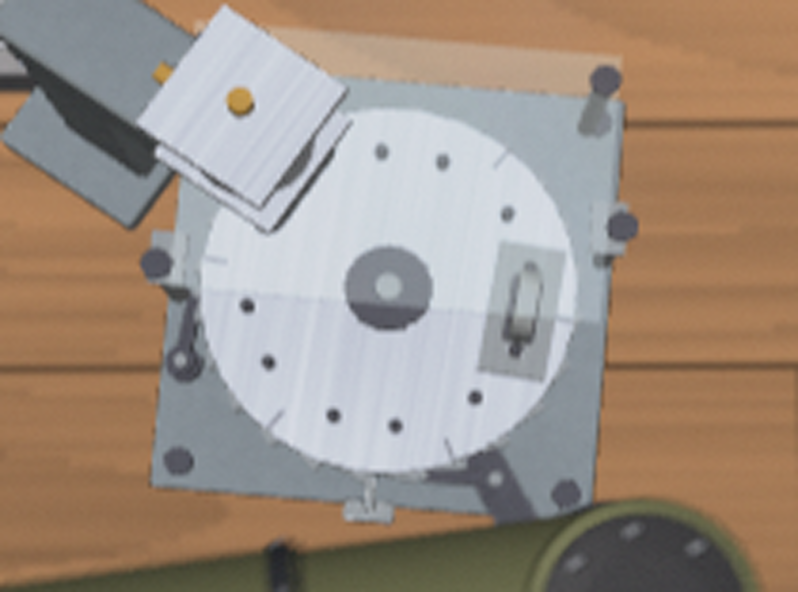

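```bash
cat >> h.py <<'E'
def phase(f,pins,br):
    """nest phase from pins (zoom px); br=nearest approx bracket angle world"""
    out=[]
    for u,v in pins:
        p=onz(f,u/3.8+220-.37,v/3.7+140-.37,.073)[:2]-np.array([.61357,-.04053]); a=math.degrees(math.atan2(p[1],p[0]))
        for o in (17.35,-17.35):
            k=round((br-a-o)/60); e=a+o+60*k
            if abs(e-br)<12: out.append(round(e,2))
    print(out,"median",np.median(out))
def zoom(f,n): cv2.imwrite(f'pics/{n}.png',cv2.cvtColor(cv2.resize(f['img'][140:300,220:430],None,fx=3.8,fy=3.7,interpolation=cv2.INTER_CUBIC),cv2.COLOR_RGB2BGR))
E
python3 - <<'E'
from h import *
f=grab("top")
phase(f,[(303,398),(359,423),(444,415),(494,379),(247,271),(253,330)],-54.5)
phase(f,[(248,305),(268,362),(333,415),(396,426),(475,397)],-95)
E
```

```text
[-54.21, -54.7, -54.85, -54.95, -54.27, -54.69] median -54.695
[-100.03, -100.07, -100.29, -99.89, -100.36] median -100.07
```

Call:
jog_arm:
  plan:
    - {"x": 0, "y": -18.5, "z": 0.8, "spin": -0.086, "fingers": 1}
    - {"x": 0, "y": -18.5, "z": 0.8, "spin": -0.086, "fingers": 1}
    - {"x": 0, "y": -18.5, "z": 0.8, "spin": -0.086, "fingers": 1}
    - {"x": 0, "y": -18.5, "z": 0.8, "spin": -0.086, "fingers": 1}
    - {"x": 0, "y": -18.5, "z": 0.8, "spin": -0.086, "fingers": 1}
    - {"x": 0, "y": -18.5, "z": 0.8, "spin": -0.086, "fingers": 1}
    - {"x": 0, "y": -18.5, "z": 0.8, "spin": -0.086, "fingers": 1}
    - {"x": 0, "y": -18.5, "z": 0.8, "spin": -0.086, "fingers": 1}
    - {"x": 0, "y": -18.5, "z": 0.8, "spin": -0.086, "fingers": 1}
    - {"x": 0, "y": -18.5, "z": 0.8, "spin": -0.086, "fingers": 1}

```text
time: 5.6
tcp_pos: [0.567, -0.2516, 0.0745]
tcp_rot: [-87.1, 89.7, -9.7]
force: [-0.0, 5.9, 10.5]
width: 0.0239
```

```bash
python3 -c "
from h import *
lev()"
```

```text
t 5.6 r 0.2162 ang -102.45 jaw 167.32 F [-0.   5.9 10.5] w 0.0239 z 0.0745
```

Call:
jog_arm:
  plan:
    - {"x": 0, "y": 18.5, "z": 0.8, "spin": 0.086, "fingers": 1}
    - {"x": 0, "y": 18.5, "z": 0.8, "spin": 0.086, "fingers": 1}
    - {"x": 0, "y": 18.5, "z": 0.8, "spin": 0.086, "fingers": 1}
    - {"x": 0, "y": 18.5, "z": 0.8, "spin": 0.086, "fingers": 1}
    - {"x": 0, "y": 18.5, "z": 0.8, "spin": 0.086, "fingers": 1}
    - {"x": 0, "y": 18.5, "z": 0.8, "spin": 0.086, "fingers": 1}
    - {"x": 0, "y": 18.5, "z": 0.8, "spin": 0.086, "fingers": 1}
    - {"x": 0, "y": 18.5, "z": 0.8, "spin": 0.086, "fingers": 1}
    - {"x": 0, "y": 18.5, "z": 0.8, "spin": 0.086, "fingers": 1}
    - {"x": 0, "y": 18.5, "z": 0.8, "spin": 0.086, "fingers": 1}

```text
time: 6.6
tcp_pos: [0.4238, -0.1428, 0.0745]
tcp_rot: [-56.5, 89.6, -28.9]
force: [4.4, -5.0, 4.4]
width: 0.0237
```

```bash
python3 -c "
from h import *
lev()
f=grab('top');f=grab('top');zoom(f,'z3')
lev()"
```

```text
t 6.6 r 0.2156 ang -151.67 jaw 117.62 F [ 4.4 -5.   4.4] w 0.0237 z 0.0745
t 6.7 r 0.2156 ang -152.1 jaw 117.77 F [-2.9 -0.8  7.6] w 0.0241 z 0.0745
```

View pics/z3.png

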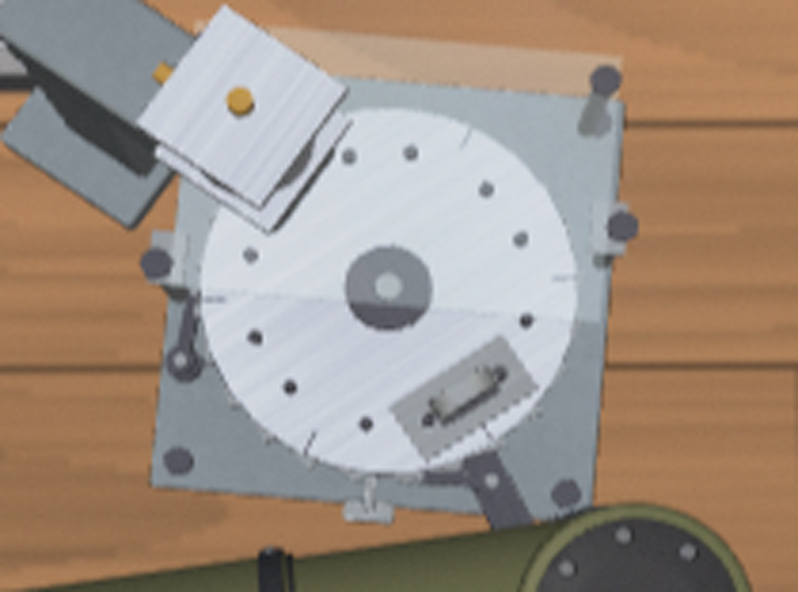

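```bash
python3 - <<'E'
from h import *
f=grab("top")
phase(f,[(255,337),(290,387),(366,424),(527,321),(250,255)],-146)
E
```

```text
[-146.38, -146.44, -146.58, -147.13, -146.35] median -146.44
```

Call:
jog_arm:
  plan:
    - {"x": 0, "y": -18.5, "z": 0.8, "spin": -0.086, "fingers": 1}
    - {"x": 0, "y": -18.5, "z": 0.8, "spin": -0.086, "fingers": 1}
    - {"x": 0, "y": -18.5, "z": 0.8, "spin": -0.086, "fingers": 1}
    - {"x": 0, "y": -18.5, "z": 0.8, "spin": -0.086, "fingers": 1}
    - {"x": 0, "y": -18.5, "z": 0.8, "spin": -0.086, "fingers": 1}
    - {"x": 0, "y": -18.5, "z": 0.8, "spin": -0.086, "fingers": 1}
    - {"x": 0, "y": -18.5, "z": 0.8, "spin": -0.086, "fingers": 1}
    - {"x": 0, "y": -18.5, "z": 0.8, "spin": -0.086, "fingers": 1}
    - {"x": 0, "y": -18.5, "z": 0.8, "spin": -0.086, "fingers": 1}
    - {"x": 0, "y": -18.5, "z": 0.8, "spin": -0.086, "fingers": 1}

```text
time: 7.75
tcp_pos: [0.567, -0.2516, 0.0745]
tcp_rot: [-88.1, 89.8, -10.8]
force: [-0.4, 5.3, 9.7]
width: 0.0239
```

Call:
jog_arm:
  plan:
    - {"x": 0, "y": 18.5, "z": 0.8, "spin": 0.086, "fingers": 1}
    - {"x": 0, "y": 18.5, "z": 0.8, "spin": 0.086, "fingers": 1}
    - {"x": 0, "y": 18.5, "z": 0.8, "spin": 0.086, "fingers": 1}
    - {"x": 0, "y": 18.5, "z": 0.8, "spin": 0.086, "fingers": 1}
    - {"x": 0, "y": 18.5, "z": 0.8, "spin": 0.086, "fingers": 1}
    - {"x": 0, "y": 18.5, "z": 0.8, "spin": 0.086, "fingers": 1}
    - {"x": 0, "y": 15.05, "z": 0.53, "spin": 0.07, "fingers": 1}
    - {"x": 0, "y": 10.75, "z": 0.27, "spin": 0.05, "fingers": 1}
    - {"x": 0, "y": 6.45, "z": 0.1, "spin": 0.03, "fingers": 1}
    - {"x": 0, "y": 0, "z": 0, "spin": 0, "fingers": 1}

```text
time: 8.75
tcp_pos: [0.4467, -0.1772, 0.0745]
tcp_rot: [-62.9, 89.7, -24.0]
force: [-0.6, -2.1, 7.8]
width: 0.0241
```

```bash
python3 -c "
from h import *
f=grab('top');zoom(f,'z4')
lev()"
```

```text
t 8.8 r 0.2157 ang -140.66 jaw 128.98 F [-1.2 -1.3  7.9] w 0.0238 z 0.0745
```

View pics/z4.png

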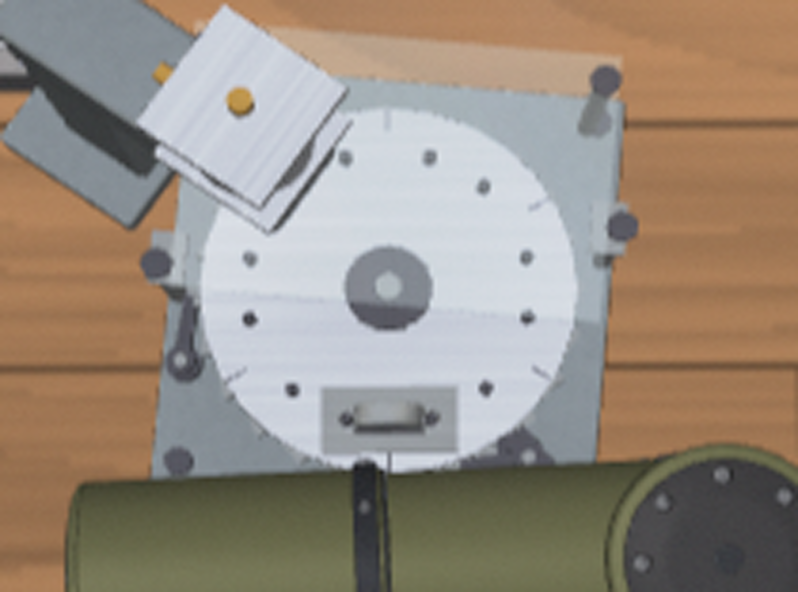

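```bash
python3 - <<'E'
from h import *
f=grab("top")
phase(f,[(249,258),(249,319),(292,390),(486,388),(527,318),(526,258),(484,187),(429,157),(345,158)],-180)
lev()
E
```

```text
[-179.75, -179.52, -179.71, -179.88, -180.62, -180.54, -180.24, -179.62, -179.55] median -179.75
t 8.85 r 0.2157 ang -140.65 jaw 128.98 F [-2.2 -0.7  7.9] w 0.0239 z 0.0745
```

Call:
jog_arm:
  plan:
    - {"x": 0, "y": 6.2, "z": 0.1, "spin": 0.029, "fingers": 1}
    - {"x": 0, "y": 6.2, "z": 0.1, "spin": 0.029, "fingers": 1}
    - {"x": 0, "y": 6.2, "z": 0.1, "spin": 0.029, "fingers": 1}
    - {"x": 0, "y": 0, "z": 0, "spin": 0, "fingers": 1}
    - {"x": 0, "y": 0, "z": 0, "spin": 0, "fingers": 1}

```text
time: 9.35
tcp_pos: [0.4357, -0.1624, 0.0744]
tcp_rot: [-60.6, 89.7, -26.6]
force: [-1.9, -1.2, 8.1]
width: 0.0237
```

```bash
python3 -c "
from h import *
f=grab('top');zoom(f,'z5')
lev()"
```

```text
t 9.4 r 0.2157 ang -145.56 jaw 123.99 F [-1.4 -1.5  8.5] w 0.0239 z 0.0745
```

View pics/z5.png

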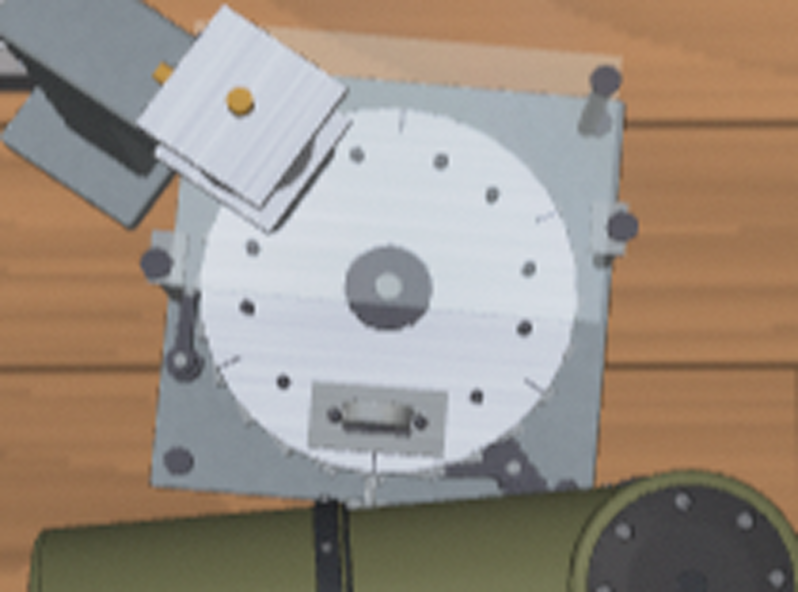

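```bash
python3 - <<'E'
from h import *
f=grab("top")
phase(f,[(252,248),(247,307),(283,382),(476,397),(525,328),(529,269),(491,195),(441,161),(357,155)],-185)
lev()
E
```

```text
[-184.08, -184.56, -184.57, -185.34, -184.85, -185.3, -184.65, -184.79, -184.61] median -184.65
t 9.45 r 0.2157 ang -145.56 jaw 123.99 F [-2.3 -2.   8.4] w 0.024 z 0.0745
```

Call:
jog_arm:
  plan:
    - {"x": 0, "y": -6, "z": 0.1, "spin": -0.028, "fingers": 1}
    - {"x": 0, "y": 0, "z": 0, "spin": 0, "fingers": 1}
    - {"x": 0, "y": 0, "z": 0, "spin": 0, "fingers": 0.3}
    - {"x": 0, "y": 0, "z": 0, "spin": 0, "fingers": 0.3}
    - {"x": 0, "y": 0, "z": 0, "spin": 0, "fingers": 0.3}
    - {"x": -30, "y": 0, "z": 0, "spin": 0, "fingers": 0.3}
    - {"x": -40, "y": 0, "z": 0, "spin": 0, "fingers": 0.3}
    - {"x": -40, "y": 0, "z": 0, "spin": 0, "fingers": 0.3}
    - {"x": 0, "y": 0, "z": 0, "spin": 0, "fingers": 0.3}

```text
time: 10.35
tcp_pos: [0.4401, -0.1671, 0.1876]
tcp_rot: [-46.7, 89.5, -11.1]
force: [-0.2, -1.1, -0.3]
width: 0.0599
```

```bash
python3 - <<'E'
from h import *
f=grab("top"); zoom(f,"z6")
a=math.radians(-184.75); b=C+.08*np.array([math.cos(a),math.sin(a)]); print("bracket",b)
t=np.array([math.sin(a),-math.cos(a)]); print("cw tangent",t)
p=b+t*.040; print("push start",p)
plan([*p,.19],-4.75)
E
```

```text
bracket [ 0.53387476 -0.03387534]
cw tangent [0.08280821 0.9965655 ]
push start [0.53718709 0.00598728]
t 10.4 tcp [ 0.4392 -0.1665  0.1843] F [ 0.5  0.1 -1.4] w 0.0597 q [  4. -18. -19.   0. -89. -58.]
R cols x,y,z [[0.005, -0.0, -1.0], [-0.582, 0.813, -0.003], [0.813, 0.582, 0.004]] jaw 125.58
shift [ -5.2  83.3 180.1]
world turn deg 49.67  spin rad -0.867
```

View pics/z6.png

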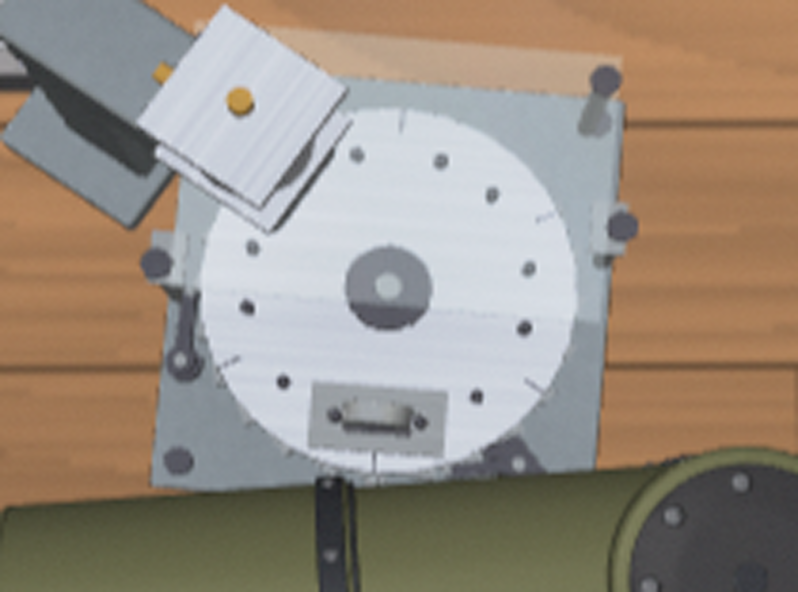

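Call:
jog_arm:
  plan:
    - {"x": -1, "y": 16.7, "z": 36, "spin": 0, "fingers": 1}
    - {"x": -1, "y": 16.7, "z": 36, "spin": 0, "fingers": 1}
    - {"x": -1, "y": 16.7, "z": 36, "spin": 0, "fingers": 1}
    - {"x": -1, "y": 16.7, "z": 36, "spin": 0, "fingers": 1}
    - {"x": -1, "y": 16.7, "z": 36, "spin": 0, "fingers": 1}
    - {"x": 0, "y": 0, "z": 0, "spin": 0, "fingers": 1}

```text
time: 11.0
tcp_pos: [0.5364, 0.0095, 0.1838]
tcp_rot: [144.2, 89.8, -180.0]
force: [-0.7, -1.5, -1.2]
width: -0.0002
```

Call:
jog_arm:
  plan:
    - {"x": 0, "y": 0, "z": 0, "spin": -0.145, "fingers": 1}
    - {"x": 0, "y": 0, "z": 0, "spin": -0.145, "fingers": 1}
    - {"x": 0, "y": 0, "z": 0, "spin": -0.145, "fingers": 1}
    - {"x": 0, "y": 0, "z": 0, "spin": -0.145, "fingers": 1}
    - {"x": 0, "y": 0, "z": 0, "spin": -0.145, "fingers": 1}
    - {"x": 0, "y": 0, "z": 0, "spin": -0.142, "fingers": 1}
    - {"x": 0, "y": 0, "z": 0, "spin": 0, "fingers": 1}

```text
time: 11.7
tcp_pos: [0.5352, 0.0059, 0.1852]
tcp_rot: [98.2, 89.9, -176.5]
force: [0.8, 0.5, -0.2]
width: -0.0001
```

```bash
python3 - <<'E'
from h import *
plan([.5372,.006,.098],-4.75)
f=grab("wrist");save(f,"w4");f=grab("scene")
cv2.imwrite("pics/s4.png",cv2.cvtColor(cv2.resize(f["img"][140:360,200:440],None,fx=3.3,fy=2.7,interpolation=cv2.INTER_CUBIC),cv2.COLOR_RGB2BGR))
E
```

```text
t 11.7 tcp [0.5352 0.0059 0.1852] F [ 0.8  0.5 -0.2] w -0.0001 q [ 22.  -8.  -9.  -0. -88. -27.]
R cols x,y,z [[-0.002, -0.0, -1.0], [-0.997, 0.082, 0.002], [0.082, 0.997, -0.0]] jaw 175.31
shift [87.2 -2.1  0.3]
world turn deg -0.06  spin rad 0.001
```

View pics/w4.png

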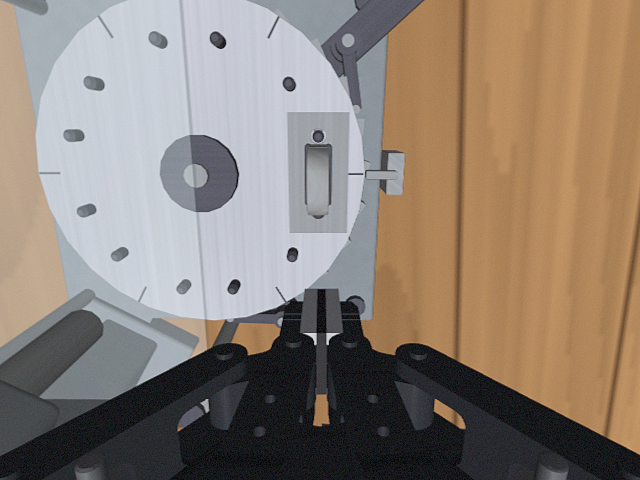

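View pics/s4.png

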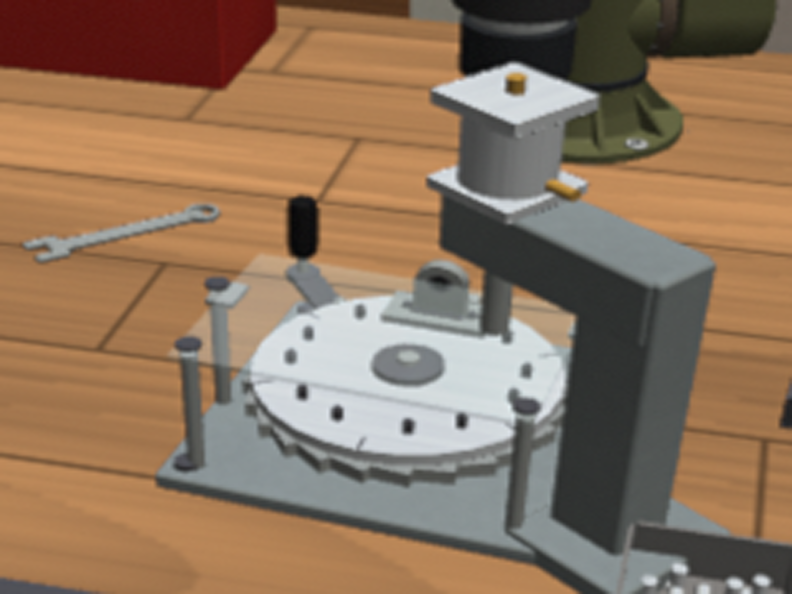

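Call:
jog_arm:
  plan:
    - {"x": 30, "y": -1, "z": 0, "spin": 0, "fingers": 1}
    - {"x": 30, "y": 0, "z": 0, "spin": 0, "fingers": 1}
    - {"x": 28, "y": 0, "z": 0, "spin": 0, "fingers": 1}
    - {"x": 0, "y": 0, "z": 0, "spin": 0, "fingers": 1}
    - {"x": 0, "y": 0, "z": -5, "spin": 0, "fingers": 1}
    - {"x": 0, "y": 0, "z": -2, "spin": 0, "fingers": 1}
    - {"x": 0, "y": 0, "z": 0, "spin": 0, "fingers": 1}

```text
time: 12.5
tcp_pos: [0.5371, -0.0011, 0.1003]
tcp_rot: [-71.4, 89.8, 13.8]
force: [-0.1, 0.4, 1.6]
width: -0.0001
```

```bash
python3 - <<'E'
from h import *
plan([.5372,.006,.098],-4.75)
f=grab("wrist");save(f,"w5")
E
```

```text
t 12.5 tcp [ 0.5371 -0.0011  0.1003] F [-0.1  0.4  1.6] w -0.0001 q [ 21.  -6. -17.   0. -79. -26.]
R cols x,y,z [[0.003, 0.001, -1.0], [-0.996, 0.084, -0.003], [0.084, 0.996, 0.001]] jaw 175.18
shift [2.3 0.5 7.1]
world turn deg 0.07  spin rad -0.001
```

View pics/w5.png

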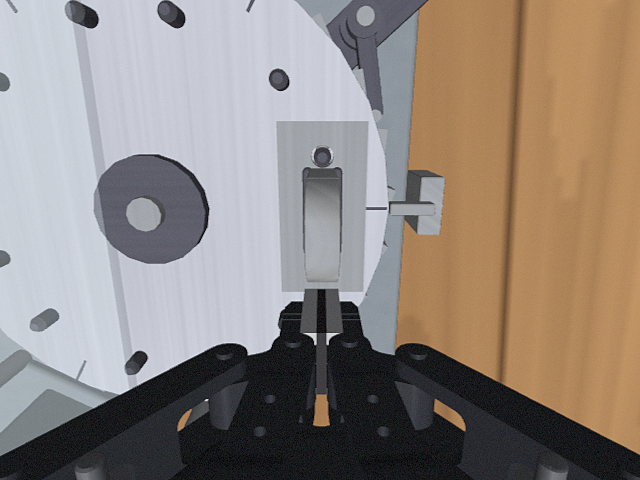

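Call:
jog_arm:
  plan:
    - {"x": 2, "y": 0, "z": -1, "spin": 0, "fingers": 1}
    - {"x": 0, "y": 0, "z": -1, "spin": 0, "fingers": 1}
    - {"x": 0, "y": 0, "z": -1, "spin": 0, "fingers": 1}
    - {"x": 0, "y": 0, "z": 0, "spin": 0, "fingers": 1}

```text
time: 12.95
tcp_pos: [0.5359, -0.0038, 0.0963]
tcp_rot: [8.2, 90.0, 93.5]
force: [0.6, 1.6, 0.5]
width: 0.0
```

Call:
jog_arm:
  plan:
    - {"x": 0, "y": 0, "z": -1, "spin": 0, "fingers": 1}
    - {"x": 0, "y": 0, "z": 0, "spin": 0, "fingers": 1}

```text
time: 13.15
tcp_pos: [0.5359, -0.0041, 0.0963]
tcp_rot: [-8.6, 89.9, 76.7]
force: [-0.7, 4.6, 0.6]
width: -0.0
```

Call:
jog_arm:
  plan:
    - {"x": 0, "y": 0, "z": -1, "spin": 0, "fingers": 1}
    - {"x": 0, "y": 0, "z": 0, "spin": 0, "fingers": 1}

```text
time: 13.35
tcp_pos: [0.536, -0.0042, 0.0964]
tcp_rot: [-10.0, 89.8, 75.3]
force: [-2.0, 7.3, 1.1]
width: 0.0
```

Call:
jog_arm:
  plan:
    - {"x": 0, "y": 0, "z": -2, "spin": 0, "fingers": 1}
    - {"x": 0, "y": 0, "z": -2, "spin": 0, "fingers": 1}
    - {"x": 0, "y": 0, "z": 0, "spin": 0, "fingers": 1}

```text
time: 13.65
tcp_pos: [0.5361, -0.0049, 0.0966]
tcp_rot: [-11.2, 89.5, 74.2]
force: [-3.0, 20.7, 3.0]
width: -0.0002
```

Call:
jog_arm:
  plan:
    - {"x": 0, "y": 0, "z": -2, "spin": 0, "fingers": 1}
    - {"x": 0, "y": 0, "z": 0, "spin": 0, "fingers": 1}

```text
time: 13.85
tcp_pos: [0.5366, -0.0062, 0.0976]
tcp_rot: [-21.2, 89.4, 64.3]
force: [-3.7, 23.9, 6.8]
width: 0.0003
```

```bash
python3 - <<'E'
from h import *
plan([.5372,.006,.098],-4.75)
f=grab("wrist");save(f,"w6")
E
```

```text
t 13.85 tcp [ 0.5366 -0.0062  0.0976] F [-3.7 23.9  6.8] w 0.0003 q [ 21.  -6. -17.  -0. -79. -25.]
R cols x,y,z [[0.005, 0.009, -1.0], [-0.997, 0.08, -0.004], [0.08, 0.997, 0.01]] jaw 175.43
shift [-0.3  0.4 12.2]
world turn deg -0.18  spin rad 0.003
```

View pics/w6.png

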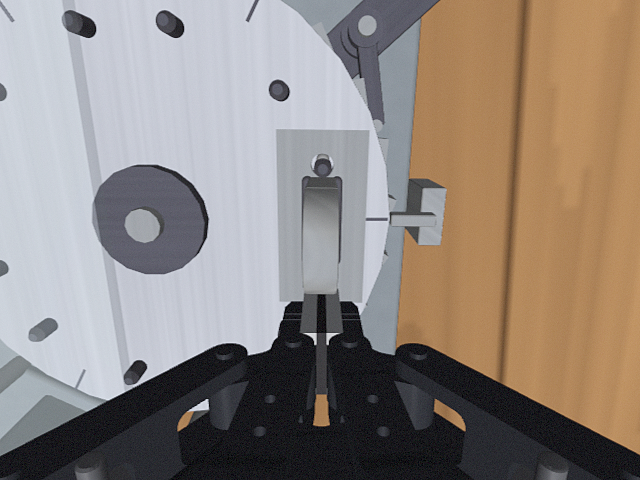

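Call:
jog_arm:
  plan:
    - {"x": 0, "y": 0, "z": -1.5, "spin": 0, "fingers": 1}
    - {"x": 0, "y": 0, "z": 0, "spin": 0, "fingers": 1}

```text
time: 14.1
tcp_pos: [0.5368, -0.0071, 0.0987]
tcp_rot: [-24.5, 89.3, 61.0]
force: [-5.8, 26.0, 14.4]
width: -0.0001
```

Call:
jog_arm:
  plan:
    - {"x": 0, "y": 0, "z": -1.5, "spin": 0, "fingers": 1}
    - {"x": 0, "y": 0, "z": 0, "spin": 0, "fingers": 1}

```text
time: 14.3
tcp_pos: [0.537, -0.008, 0.0997]
tcp_rot: [-27.3, 89.2, 58.2]
force: [-7.9, 28.8, 15.8]
width: 0.0003
```

```bash
python3 - <<'E'
from h import *
plan([.5372,.006,.098],-4.75)
f=grab("wrist");save(f,"w7")
f=grab("scene")
cv2.imwrite("pics/s7.png",cv2.cvtColor(cv2.resize(f["img"][180:330,240:400],None,fx=4.5,fy=4,interpolation=cv2.INTER_CUBIC),cv2.COLOR_RGB2BGR))
E
```

```text
t 14.3 tcp [ 0.537  -0.008   0.0997] F [-7.9 28.8 15.8] w 0.0003 q [ 20.  -6. -17.  -0. -79. -25.]
R cols x,y,z [[0.007, 0.011, -1.0], [-0.997, 0.079, -0.006], [0.079, 0.997, 0.012]] jaw 175.48
shift [ 1.9  0.9 14. ]
world turn deg -0.23  spin rad 0.004
```

View pics/w7.png

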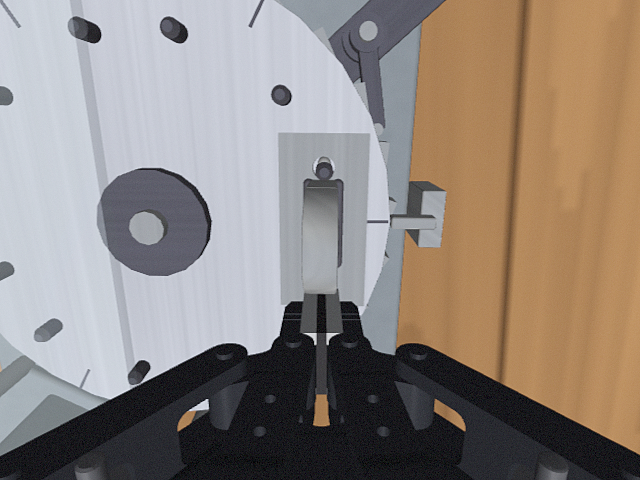

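View pics/s7.png

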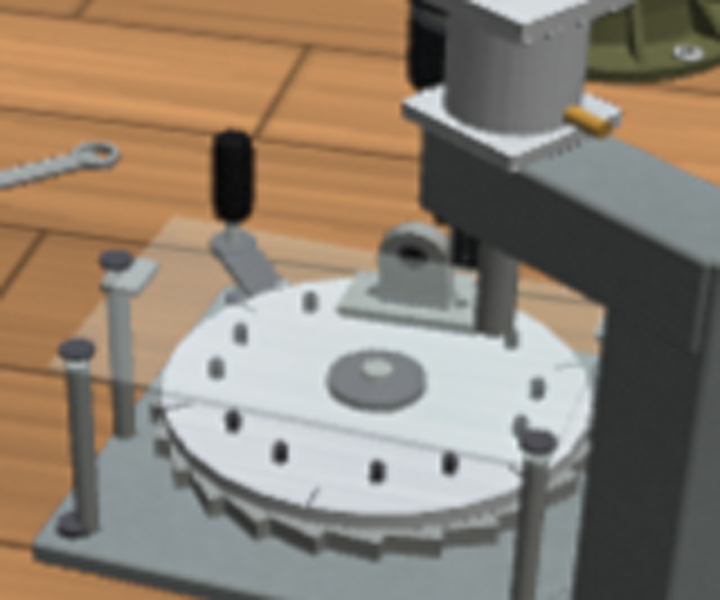

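Call:
jog_arm:
  plan:
    - {"x": 0, "y": 0, "z": -2, "spin": 0, "fingers": 1}
    - {"x": 0, "y": 0, "z": 0, "spin": 0, "fingers": 1}
    - {"x": 0, "y": 0, "z": 0, "spin": 0, "fingers": 1}

```text
time: 14.7
tcp_pos: [0.537, -0.0084, 0.0999]
tcp_rot: [-24.8, 89.1, 60.7]
force: [-8.6, 36.2, 17.2]
width: -0.0001
```

```bash
python3 - <<'E'
from h import *
plan([.5372,.006,.098],-4.75)
f=grab("scene")
cv2.imwrite("pics/s8.png",cv2.cvtColor(cv2.resize(f["img"][220:270,300:360],None,fx=12,fy=12,interpolation=cv2.INTER_CUBIC),cv2.COLOR_RGB2BGR))
E
```

```text
t 14.7 tcp [ 0.537  -0.0084  0.0999] F [-8.6 36.2 17.2] w -0.0001 q [ 20.  -6. -17.  -1. -79. -25.]
R cols x,y,z [[0.008, 0.014, -1.0], [-0.997, 0.078, -0.007], [0.078, 0.997, 0.015]] jaw 175.52
shift [ 2.1  1.  14.3]
world turn deg -0.27  spin rad 0.005
```

View pics/s8.png

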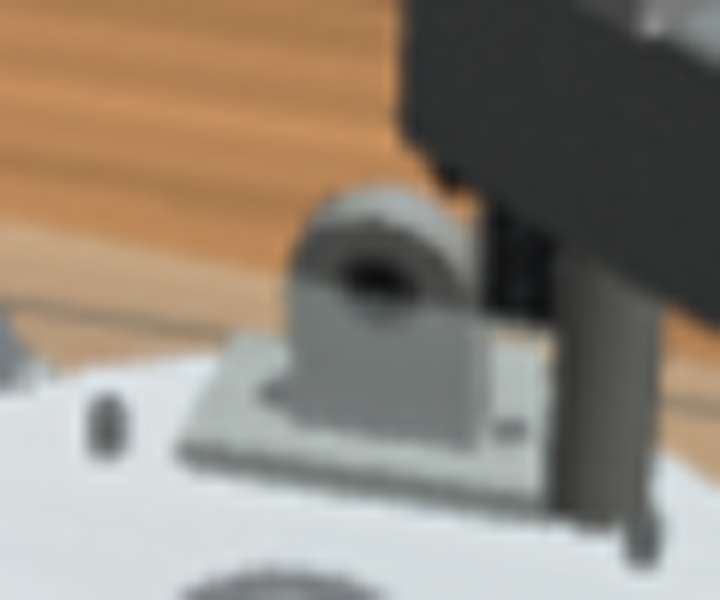

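```bash
cat >> h.py <<'E'
def tilt(n=None):
    f=grab("wrist"); 
    if n: save(f,n)
    w=cloud(f); a=math.radians(-184.75); rad=np.array([math.cos(a),math.sin(a)]); tan=np.array([math.sin(a),-math.cos(a)])
    b=C+.08*rad; q=w[...,:2]-b; r=q@rad; t=q@tan; z=w[...,2]
    for lab,mm in (("foot in",(r<-.009)&(r>-.018)&(abs(t)<.037)),("foot out",(r>.009)&(r<.018)&(abs(t)<.037)),("dial",(r<-.025)&(r>-.05)&(abs(t)<.03))):
        m=mm&np.isfinite(z)&(z>.04)&(z<.10); 
        if m.sum()<30: print(lab,"few"); continue
        A=np.c_[t[m],r[m],np.ones(m.sum())]; co=np.linalg.lstsq(A,z[m],rcond=None)[0]
        for _ in range(3):
            e=z[m]-A@co; k=abs(e)<.004; co=np.linalg.lstsq(A[k],z[m][k],rcond=None)[0]
        print(lab,k.sum(),"slope deg along cw tangent",round(math.degrees(math.atan(co[0])),2),"z0",round(co[2],4),"t range",t[m].min().round(3),t[m].max().round(3))
    return f
E
python3 - <<'E'
from h import *
tilt("w8")
E
```

```text
foot in 2846 slope deg along cw tangent 3.73 z0 0.0709 t range -0.037 0.036
foot out 3019 slope deg along cw tangent 3.74 z0 0.071 t range -0.037 0.036
dial 6116 slope deg along cw tangent -0.0 z0 0.0603 t range -0.03 0.03
```

View pics/w8.png

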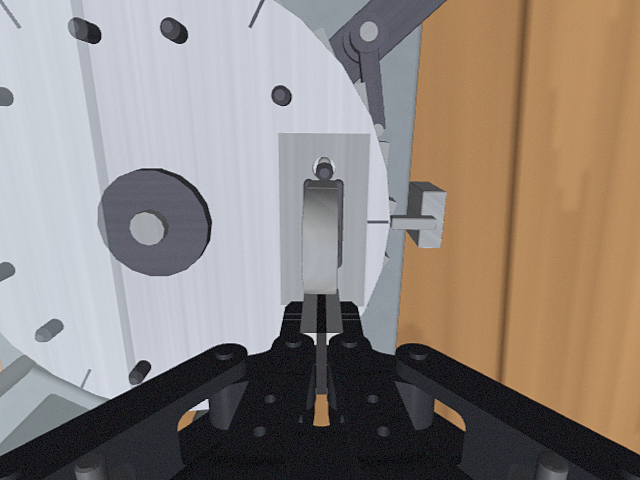

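Call:
jog_arm:
  plan:
    - {"x": -1.5, "y": 0, "z": 0, "spin": 0, "fingers": 1}
    - {"x": -1.5, "y": 0, "z": 0, "spin": 0, "fingers": 1}
    - {"x": 0, "y": 0, "z": 0, "spin": 0, "fingers": 1}
    - {"x": 0, "y": 0, "z": 0, "spin": 0, "fingers": 1}

```text
time: 15.2
tcp_pos: [0.5365, -0.0091, 0.1008]
tcp_rot: [-18.7, 89.2, 66.8]
force: [-4.1, 31.1, 9.1]
width: 0.0001
```

```bash
python3 - <<'E'
from h import *
plan([.5372,.006,.098],-4.75)
tilt()
E
```

```text
t 15.2 tcp [ 0.5365 -0.0091  0.1008] F [-4.1 31.1  9.1] w 0.0001 q [ 20.  -6. -17.  -1. -79. -24.]
R cols x,y,z [[0.006, 0.013, -1.0], [-0.997, 0.079, -0.005], [0.079, 0.997, 0.013]] jaw 175.49
shift [ 3.   0.5 15. ]
world turn deg -0.24  spin rad 0.004
foot in 2980 slope deg along cw tangent 4.71 z0 0.0716 t range -0.037 0.035
foot out 2959 slope deg along cw tangent 4.67 z0 0.0717 t range -0.037 0.036
dial 6084 slope deg along cw tangent 0.01 z0 0.0603 t range -0.03 0.03
```

Call:
jog_arm:
  plan:
    - {"x": -1.5, "y": 0, "z": 0, "spin": 0, "fingers": 1}
    - {"x": 0, "y": 0, "z": 0, "spin": 0, "fingers": 1}
    - {"x": 0, "y": 0, "z": 0, "spin": 0, "fingers": 1}
    - {"x": 0, "y": 0, "z": 0, "spin": 0, "fingers": 1}
    - {"x": 0, "y": 0, "z": 0, "spin": 0, "fingers": 1}

```text
time: 15.75
tcp_pos: [0.5363, -0.0095, 0.1016]
tcp_rot: [-16.7, 89.2, 68.7]
force: [-2.4, 28.6, 6.3]
width: -0.0003
```

```bash
python3 - <<'E'
from h import *
plan([.5372,.006,.098],-4.75)
tilt()
E
```

```text
t 15.75 tcp [ 0.5363 -0.0095  0.1016] F [-2.4 28.6  6.3] w -0.0003 q [ 20.  -6. -17.  -1. -79. -24.]
R cols x,y,z [[0.005, 0.012, -1.0], [-0.997, 0.079, -0.004], [0.079, 0.997, 0.013]] jaw 175.47
shift [ 3.8  0.3 15.5]
world turn deg -0.22  spin rad 0.004
foot in 2930 slope deg along cw tangent 5.37 z0 0.0721 t range -0.037 0.036
foot out 2917 slope deg along cw tangent 5.42 z0 0.0722 t range -0.037 0.036
dial 6029 slope deg along cw tangent 0.04 z0 0.0604 t range -0.03 0.03
```

Call:
jog_arm:
  plan:
    - {"x": 0, "y": 0, "z": 8, "spin": 0, "fingers": 1}
    - {"x": 0, "y": 0, "z": 12, "spin": 0, "fingers": 1}
    - {"x": -25, "y": 0, "z": 0, "spin": 0, "fingers": 0.5}
    - {"x": -30, "y": 0, "z": 0, "spin": 0, "fingers": 0.5}
    - {"x": 0, "y": 0, "z": 0, "spin": 0, "fingers": 0.5}
    - {"x": 0, "y": 0, "z": 0, "spin": 0, "fingers": 0.5}

```text
time: 16.4
tcp_pos: [0.5367, 0.0029, 0.1563]
tcp_rot: [-99.6, 89.9, -14.4]
force: [1.0, -0.2, -0.4]
width: 0.0426
```

```bash
python3 - <<'E'
from h import *
tilt("w9")
b=np.array([.5339,-.0339])+.002*np.array([.083,.9966])
plan([*b,.15],-4.75)
E
```

```text
foot in 1918 slope deg along cw tangent 4.67 z0 0.0717 t range -0.037 0.036
foot out 1919 slope deg along cw tangent 4.7 z0 0.0721 t range -0.037 0.037
dial 3921 slope deg along cw tangent 0.02 z0 0.0604 t range -0.03 0.03
t 16.45 tcp [0.5363 0.0029 0.1552] F [-0.2 -0.1 -0. ] w 0.0427 q [ 22.  -7. -12.   0. -85. -27.]
R cols x,y,z [[-0.001, -0.0, -1.0], [-0.997, 0.083, 0.001], [0.083, 0.997, -0.0]] jaw 175.22
shift [  5.2  -0.7 -34.9]
world turn deg 0.03  spin rad -0.001
```

View pics/w9.png

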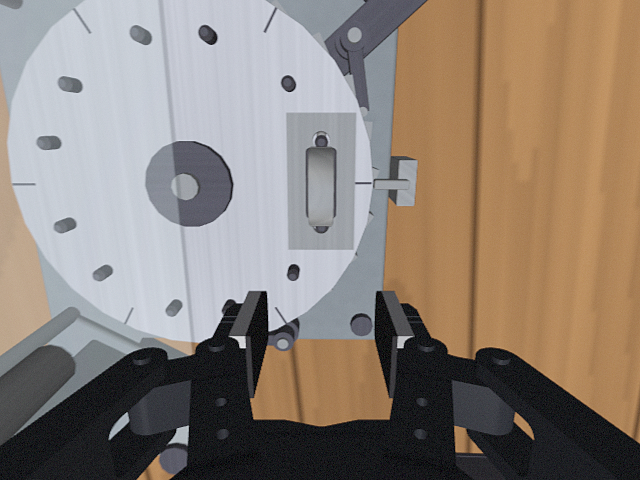

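Call:
jog_arm:
  plan:
    - {"x": 0, "y": -0.7, "z": -17.5, "spin": 0, "fingers": 0.5}
    - {"x": 0, "y": 0, "z": -17.5, "spin": 0, "fingers": 0.5}
    - {"x": 0, "y": 0, "z": 0, "spin": 0, "fingers": 0.5}
    - {"x": 25, "y": 0, "z": 0, "spin": 0, "fingers": 0.5}
    - {"x": 25, "y": 0, "z": 0, "spin": 0, "fingers": 0.5}
    - {"x": 17, "y": 0, "z": 0, "spin": 0, "fingers": 0.5}
    - {"x": 0, "y": 0, "z": 0, "spin": 0, "fingers": 0.5}

```text
time: 17.15
tcp_pos: [0.5321, -0.0318, 0.0849]
tcp_rot: [102.3, 89.6, -172.5]
force: [-0.6, -0.1, 0.0]
width: 0.0427
```

```bash
python3 - <<'E'
from h import *
f=tilt("w10")
b=np.array([.5339,-.0339])+.002*np.array([.083,.9966])
plan([*b,.088],-4.75)
E
```

```text
foot in 3303 slope deg along cw tangent 4.71 z0 0.0718 t range -0.037 0.037
foot out 3293 slope deg along cw tangent 4.64 z0 0.072 t range -0.037 0.037
dial 4557 slope deg along cw tangent -0.02 z0 0.0603 t range -0.03 0.026
t 17.2 tcp [ 0.5333 -0.0319  0.0872] F [-0.1 -0.6  1.2] w 0.0424 q [ 18.  -6. -18.  -0. -78. -23.]
R cols x,y,z [[-0.004, -0.001, -1.0], [-0.997, 0.083, 0.003], [0.083, 0.997, -0.001]] jaw 175.24
shift [-0.9 -0.8  0.1]
world turn deg 0.01  spin rad -0.0
```

View pics/w10.png

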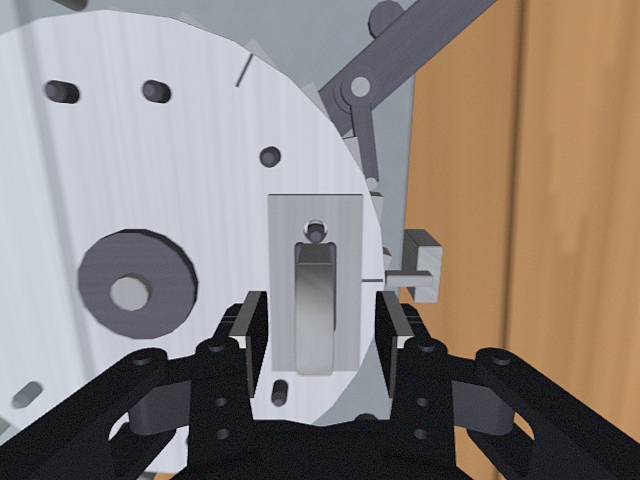

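Call:
jog_arm:
  plan:
    - {"x": 0, "y": -1.8, "z": 0, "spin": 0, "fingers": 0.5}
    - {"x": 0, "y": 0, "z": 0, "spin": 0, "fingers": 1}
    - {"x": 0, "y": 0, "z": 0, "spin": 0, "fingers": 1}
    - {"x": 0, "y": 0, "z": 0, "spin": 0, "fingers": 1}
    - {"x": 0, "y": 0, "z": 0, "spin": 0, "fingers": 1}
    - {"x": 0, "y": 0, "z": 0, "spin": 0, "fingers": 1}

```text
time: 17.8
tcp_pos: [0.5357, -0.0317, 0.0896]
tcp_rot: [52.1, 90.0, 137.4]
force: [-5.1, 2.8, 5.0]
width: 0.0108
```

```bash
python3 - <<'E'
from h import *
f=tilt("w11")
lev()
E
```

```text
foot in 1735 slope deg along cw tangent 4.38 z0 0.0718 t range -0.037 0.006
foot out 1789 slope deg along cw tangent 4.27 z0 0.0714 t range -0.037 0.006
dial 5933 slope deg along cw tangent 0.01 z0 0.0603 t range -0.03 0.03
t 17.85 r 0.0784 ang 173.58 jaw 175.25 F [-4.5  1.9  4.6] w 0.0111 z 0.0896
```

View pics/w11.png

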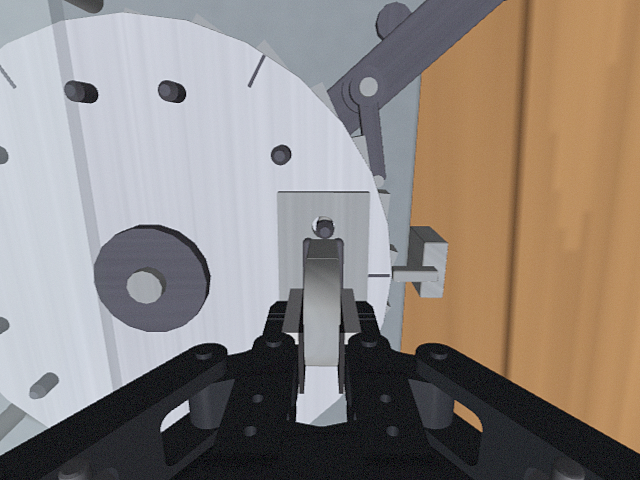

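Call:
jog_arm:
  plan:
    - {"x": -2, "y": 0, "z": 0, "spin": 0, "fingers": 1}
    - {"x": -2, "y": 0, "z": 0, "spin": 0, "fingers": 1}
    - {"x": -2, "y": 0, "z": 0, "spin": 0, "fingers": 1}
    - {"x": 0, "y": 0, "z": 0, "spin": 0, "fingers": 1}

```text
time: 18.25
tcp_pos: [0.536, -0.0318, 0.0948]
tcp_rot: [59.1, 90.0, 144.3]
force: [-1.6, 2.1, -3.6]
width: 0.0112
```

```bash
python3 - <<'E'
from h import *
f=tilt()
lev()
E
```

```text
foot in 1689 slope deg along cw tangent 4.48 z0 0.0774 t range -0.037 0.006
foot out 1795 slope deg along cw tangent 4.24 z0 0.0767 t range -0.037 0.006
dial 5612 slope deg along cw tangent 0.05 z0 0.0603 t range -0.03 0.03
t 18.3 r 0.0781 ang 173.65 jaw 175.24 F [-1.9  1.8 -2. ] w 0.0111 z 0.0948
```

Call:
jog_arm:
  plan:
    - {"x": -3, "y": 0, "z": 0, "spin": 0, "fingers": 1}
    - {"x": -3, "y": 0, "z": 0, "spin": 0, "fingers": 1}
    - {"x": -3, "y": 0, "z": 0, "spin": 0, "fingers": 1}
    - {"x": -4, "y": 0, "z": 0, "spin": 0, "fingers": 1}
    - {"x": -5, "y": 0, "z": 0, "spin": 0, "fingers": 1}
    - {"x": -5, "y": 0, "z": 0, "spin": 0, "fingers": 1}
    - {"x": -10, "y": 0, "z": 0, "spin": 0, "fingers": 1}
    - {"x": -20, "y": 0, "z": 0, "spin": 0, "fingers": 1}
    - {"x": -20, "y": 0, "z": 0, "spin": 0, "fingers": 1}
    - {"x": 0, "y": 0, "z": 0, "spin": 0, "fingers": 1}

```text
time: 19.3
tcp_pos: [0.5377, -0.0321, 0.1719]
tcp_rot: [-82.7, 89.6, 2.5]
force: [0.3, -0.3, -1.9]
width: 0.0112
```

```bash
python3 - <<'E'
from h import *
f=grab("wrist"); save(f,"w12")
f=grab("top"); save(f,"t12")
# tray -x target
ty=math.radians(-7.2); T=np.array([.4308,.3312]); p=T-.06*np.array([math.cos(ty),math.sin(ty)]); print(p)
plan([*p,.165],90-7.2)
plan([*p,.165],-4.75)
E
```

```text
[0.37127312 0.33871999]
t 19.4 tcp [ 0.5361 -0.0318  0.1678] F [-0.5  0.4 -3.9] w 0.0113 q [ 18.  -7. -11.  -0. -86. -23.]
R cols x,y,z [[0.0, 0.001, -1.0], [-0.997, 0.083, -0.0], [0.083, 0.997, 0.001]] jaw 175.24
shift [  3.  195.  355.5]
world turn deg 87.56  spin rad -1.528
t 19.4 tcp [ 0.5361 -0.0318  0.1678] F [-0.5  0.4 -3.9] w 0.0113 q [ 18.  -7. -11.  -0. -86. -23.]
R cols x,y,z [[0.0, 0.001, -1.0], [-0.997, 0.083, -0.0], [0.083, 0.997, 0.001]] jaw 175.24
shift [  3.  195.  355.5]
world turn deg 0.01  spin rad -0.0
```

View pics/w12.png

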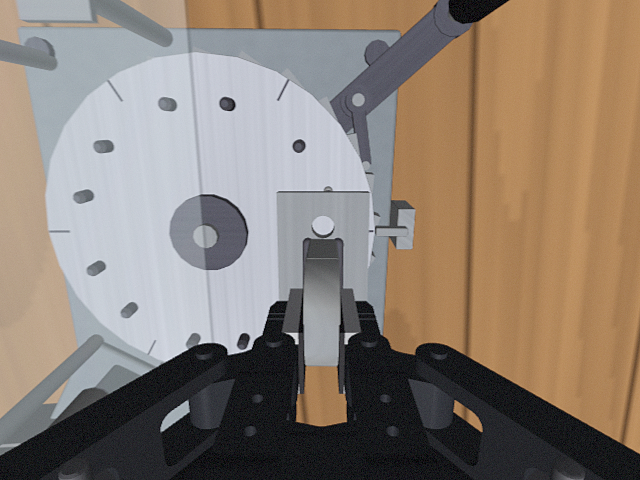

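View pics/t12.png

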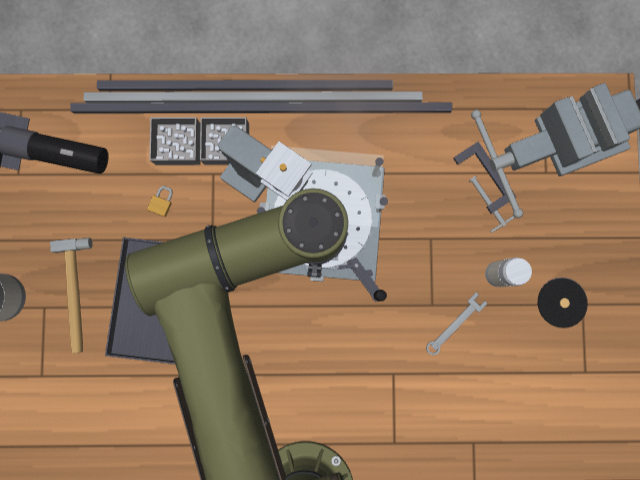

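Call:
jog_arm:
  plan:
    - {"x": 0, "y": 10, "z": 18, "spin": 0, "fingers": 1}
    - {"x": 0, "y": 19.5, "z": 35.5, "spin": 0, "fingers": 1}
    - {"x": 0, "y": 19.5, "z": 35.5, "spin": 0, "fingers": 1}
    - {"x": 0, "y": 19.5, "z": 35.5, "spin": 0, "fingers": 1}
    - {"x": 0, "y": 19.5, "z": 35.5, "spin": 0, "fingers": 1}
    - {"x": 0, "y": 19.5, "z": 35.5, "spin": 0, "fingers": 1}
    - {"x": 0, "y": 19.5, "z": 35.5, "spin": 0, "fingers": 1}
    - {"x": 0, "y": 19.5, "z": 35.5, "spin": 0, "fingers": 1}
    - {"x": 0, "y": 19.5, "z": 35.5, "spin": 0, "fingers": 1}
    - {"x": 0, "y": 19.5, "z": 35.5, "spin": 0, "fingers": 1}

```text
time: 20.4
tcp_pos: [0.3778, 0.3208, 0.1664]
tcp_rot: [135.3, 89.9, -139.5]
force: [0.3, -0.0, -3.1]
width: 0.011
```

Call:
jog_arm:
  plan:
    - {"x": 0, "y": 10, "z": 18, "spin": 0, "fingers": 1}
    - {"x": 0, "y": 0, "z": 0, "spin": 0, "fingers": 1}
    - {"x": 0, "y": 0, "z": 0, "spin": 0, "fingers": 1}

```text
time: 20.7
tcp_pos: [0.3702, 0.3382, 0.1665]
tcp_rot: [151.8, 89.9, -122.9]
force: [0.5, -0.3, -3.1]
width: 0.0113
```

```bash
python3 - <<'E'
from h import *
f=grab("wrist"); save(f,"w13")
f=grab("scene"); save(f,"s13")
plan([.3713,.3387,.037],-7.2)
E
```

```text
t 20.8 tcp [0.3709 0.3377 0.1672] F [ 0.2  0.5 -3.1] w 0.0111 q [ 65. -13. -16.  -0. -87. -70.]
R cols x,y,z [[-0.001, -0.001, -1.0], [-0.996, 0.084, 0.0], [0.084, 0.996, -0.001]] jaw 175.2
shift [130.2  -0.4   1.2]
world turn deg -2.4  spin rad 0.042
```

View pics/w13.png

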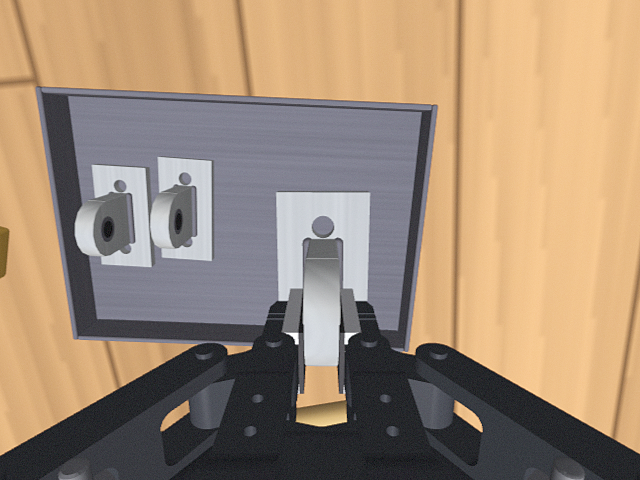

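View pics/s13.png

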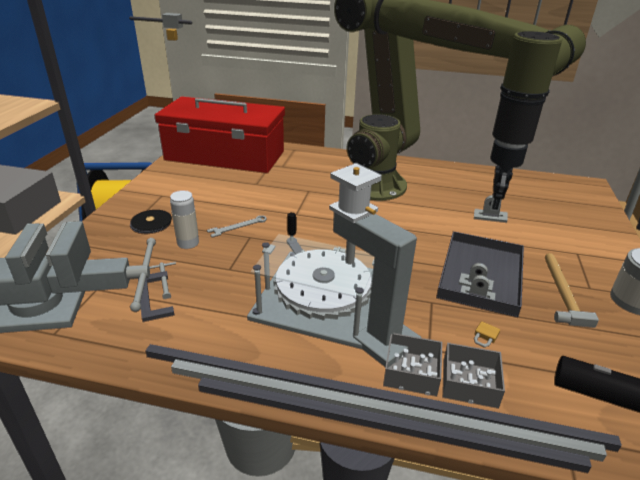

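Call:
jog_arm:
  plan:
    - {"x": 30, "y": -0.4, "z": 1.2, "spin": 0.042, "fingers": 1}
    - {"x": 30, "y": 0, "z": 0, "spin": 0, "fingers": 1}
    - {"x": 30, "y": 0, "z": 0, "spin": 0, "fingers": 1}
    - {"x": 25, "y": 0, "z": 0, "spin": 0, "fingers": 1}
    - {"x": 10, "y": 0, "z": 0, "spin": 0, "fingers": 1}
    - {"x": 3, "y": 0, "z": 0, "spin": 0, "fingers": 1}
    - {"x": 0, "y": 0, "z": 0, "spin": 0, "fingers": 1}

```text
time: 21.5
tcp_pos: [0.3718, 0.3397, 0.0407]
tcp_rot: [-43.9, 89.9, 38.9]
force: [0.0, -0.6, -2.9]
width: 0.0114
```

Call:
jog_arm:
  plan:
    - {"x": 1.5, "y": 0, "z": 0, "spin": 0, "fingers": 1}
    - {"x": 1.5, "y": 0, "z": 0, "spin": 0, "fingers": 1}
    - {"x": 0, "y": 0, "z": 0, "spin": 0, "fingers": 1}

```text
time: 21.8
tcp_pos: [0.3713, 0.34, 0.0373]
tcp_rot: [-9.6, 89.9, 73.2]
force: [-0.5, -0.1, -3.2]
width: 0.011
```

Call:
jog_arm:
  plan:
    - {"x": 1.5, "y": 0, "z": 0, "spin": 0, "fingers": 1}
    - {"x": 1.5, "y": 0, "z": 0, "spin": 0, "fingers": 1}
    - {"x": 0, "y": 0, "z": 0, "spin": 0, "fingers": 1}

```text
time: 22.1
tcp_pos: [0.3712, 0.3397, 0.0338]
tcp_rot: [22.3, 90.0, 105.2]
force: [-0.4, -0.3, -2.4]
width: 0.011
```

Call:
jog_arm:
  plan:
    - {"x": 1, "y": 0, "z": 0, "spin": 0, "fingers": 1}
    - {"x": 1, "y": 0, "z": 0, "spin": 0, "fingers": 1}
    - {"x": 0, "y": 0, "z": 0, "spin": 0, "fingers": 1}

```text
time: 22.4
tcp_pos: [0.3715, 0.3401, 0.0332]
tcp_rot: [-43.5, 89.9, 39.3]
force: [-2.5, -0.6, 5.2]
width: 0.0112
```

```bash
python3 - <<'E'
from h import *
f=grab("wrist"); save(f,"w14")
plan([.3713,.3387,.037],-7.2)
E
```

```text
t 22.45 tcp [0.3715 0.3401 0.0332] F [-3.3 -1.1  5.5] w 0.0114 q [ 65.  -9. -27.   0. -72. -73.]
R cols x,y,z [[0.001, 0.001, -1.0], [-0.992, 0.124, -0.001], [0.124, 0.992, 0.001]] jaw 172.85
shift [-3.8  0.1 -1.4]
world turn deg -0.05  spin rad 0.001
```

View pics/w14.png

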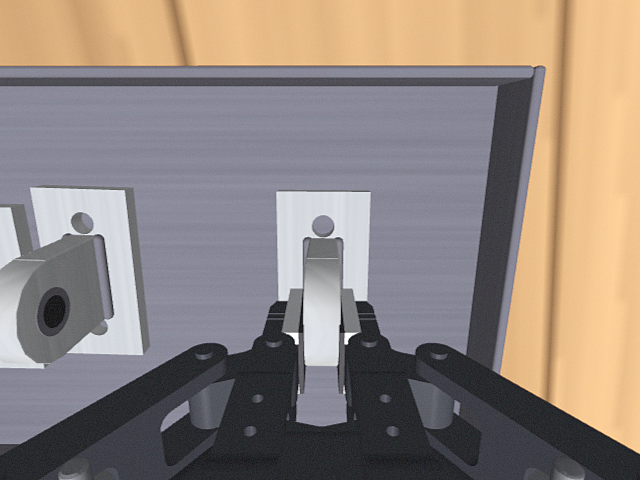

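Call:
jog_arm:
  plan:
    - {"x": 0, "y": 0, "z": 0, "spin": 0, "fingers": 0.6}
    - {"x": 0, "y": 0, "z": 0, "spin": 0, "fingers": 0.5}
    - {"x": 0, "y": 0, "z": 0, "spin": 0, "fingers": 0.4}
    - {"x": 0, "y": 0, "z": 0, "spin": 0, "fingers": 0.4}
    - {"x": -20, "y": 0, "z": 0, "spin": 0, "fingers": 0.4}
    - {"x": -40, "y": 0, "z": 0, "spin": 0, "fingers": 0.4}
    - {"x": -40, "y": 0, "z": 0, "spin": 0, "fingers": 0.4}
    - {"x": -40, "y": 0, "z": 0, "spin": 0, "fingers": 0.4}
    - {"x": 0, "y": 0, "z": 0, "spin": 0, "fingers": 0.4}
    - {"x": 0, "y": 0, "z": 0, "spin": 0, "fingers": 0.4}

```text
time: 23.45
tcp_pos: [0.3714, 0.3401, 0.1727]
tcp_rot: [-9.0, 89.9, 73.8]
force: [0.3, 0.7, -0.8]
width: 0.0512
```

```bash
python3 - <<'E'
from h import *
f=grab("wrist"); save(f,"w15"); w=cloud(f)
ty=math.radians(-7.2); X=np.array([math.cos(ty),math.sin(ty)]); Y=np.array([-X[1],X[0]]); T=np.array([.4308,.3312])
q=w[...,:2]-T; x=q@X; y=q@Y; z=w[...,2]
m=(z>.008)&(z<.03)&(x>-.11)&(x<-.02)&(abs(y)<.08)
A=np.c_[x[m],y[m],np.ones(m.sum())]; co=np.linalg.lstsq(A,z[m],rcond=None)[0]
print("foot: n",m.sum(),"ctr",[(np.percentile(v[m],1)+np.percentile(v[m],99))/2 for v in (x,y)],"slopes deg",np.degrees(np.arctan(co[:2])),"z med",np.median(z[m]))
f=grab("top"); zoom(f,"z15"); save(f,"t15")
save(grab("scene"),"s15")
s=bot.state(); print(s["time"],s["force"],s["width"],s["tcp_pos"])
E
```

```text
foot: n 3777 ctr [np.float64(-0.059971750686327895), np.float64(-0.004551592398390973)] slopes deg [ 0.08299494 -0.1276089 ] z med 0.012381777951468088
23.6 [-0.06376746 -0.18571227 -0.46054652] 0.05120190639750408 [0.37086349 0.33920346 0.17032097]
```

View pics/w15.png

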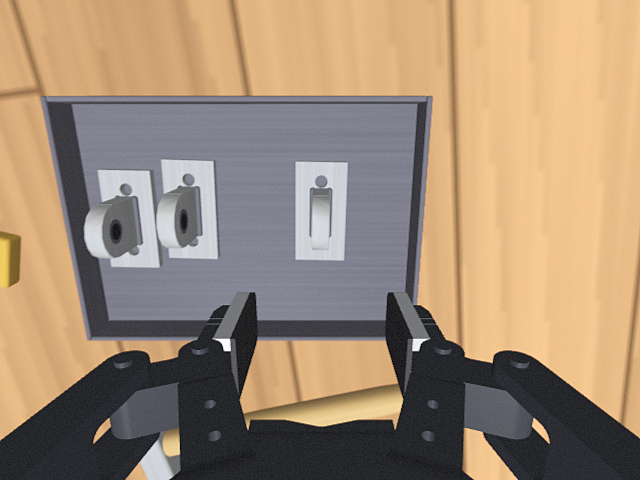

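View pics/z15.png

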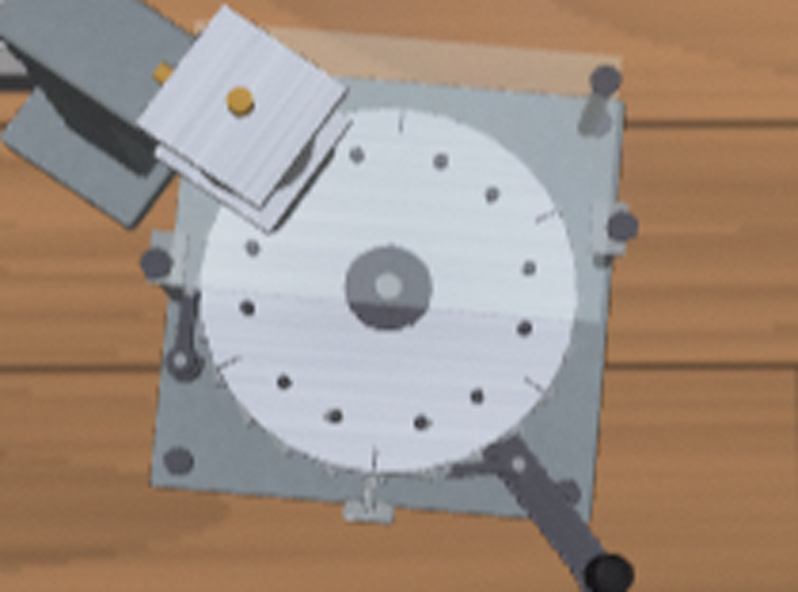

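View pics/s15.png

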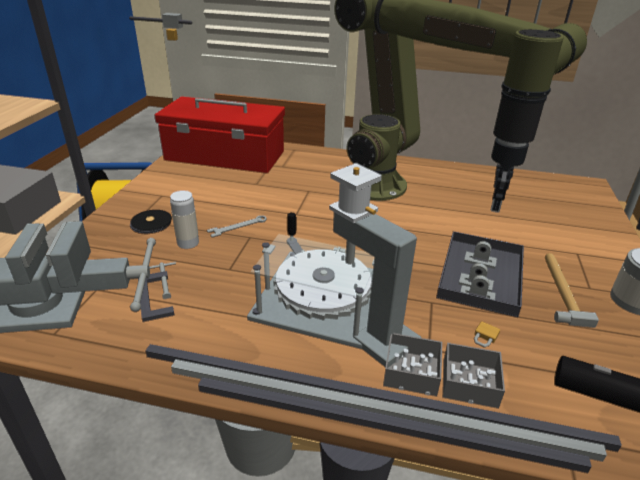

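The bracket stands flat in the tray: its foot top is 12 mm above the bench and within 0.2° of level. The empty nest's line (375,458) is at the pointer (371,487), and everything else is where it was, so I'm handing in.

```bash
python3 -c "
from h import *
print(bot.finish_job())"
```

```text
the job is handed in; nothing more can be done
None
```

The bracket is off the dial and standing upright in the tray. I handed the job in at about 23.6 s of the 67 s allowed; the hand-in reports no verdict.

- **Dial:** Three driving strokes of the lever, the last one finished in small steps, brought the bracket's nest to the pointer. It measured −184.7° against −185.1°, about 0.6 mm off. The dial did not visibly move after that.
- **Rocking:** I pushed the lug sideways, against the ratchet's blocked direction. The depth images showed 3.7°, then 4.7° and 5.4° of tip, with the low end about 2 mm up. I held the tip for well over 0.25 s, then gripped the lug and lifted the bracket slowly off the pins.
- **Last checks:** The bracket's centre is at about (−60, −5) mm in the tray frame. Its foot is level to 0.2° and resting on the floor, and the gripper is clear of it. In the last pictures the finished brackets, spanner, oil can and padlock look unmoved, though I did not measure their positions.
- **Went wrong or disagreed:**
  - My first two move calls were refused because rows need every field; nothing moved.
  - My first circle fit of the dial's rim was wrong by about 1 cm, so I used a fit through the pins instead, good to 0.5 mm.
  - The second stroke measured 46.4° rather than the expected 45°, so I measured again before the final steps.

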